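# Stack a guitar heel in its gluing jig

### The job

Dry-stack the guitar heel squarely in the pocket of the leaning gluing jig: first the thick heel block flat on the pocket floor, then the middle block, then the thin heel cap, lowering each piece in rather than dropping it. Then swing the hold-down arm over until its rubber pad rests on the cap and leave it there. Leave the tape roll, the spring clamp and the block plane where they lie.

Things in the scene. Friction and masses are not known exactly. Their poses are not given: they have to be found in the camera images.
- heel_block: sawn dark-wood piece of a guitar heel, 90 mm (its x) by 60 mm (its y) by 34 mm thick (its z), the thickest of the three, about 0.1 kg; square-edged, the same either way up or round; starts lying flat on the bench at any of three places. Origin at the centre of the piece.
- mid_block: sawn dark-wood piece of a guitar heel, 90 mm (its x) by 60 mm (its y) by 22 mm thick (its z), the middle one in thickness, about 0.07 kg; square-edged, the same either way up or round; starts lying flat on the bench at any of three places. Origin at the centre of the piece.
- heel_cap: sawn dark-wood piece of a guitar heel, 90 mm (its x) by 60 mm (its y) by 12 mm thick (its z), the thinnest, about 0.045 kg; square-edged, the same either way up or round; starts lying flat on the bench at any of three places. Origin at the centre of the piece.
- cradle: Pocket of the fixed wooden gluing jig, its floor sloping 25 degrees. Origin at the centre of the pocket floor, 60 mm above the bench; x up the slope (roughly to the robot's left), y across (roughly towards the robot), z square out of the floor, leaning 25 degrees to the robot's right. Pocket 95 mm (x) by 65 mm (y), 70 mm deep. Pieces lie with their 90 mm along x.
- pocket_mouth (a point): Centre of the mouth, 70 mm out from the floor along the cradle's z, level with the wall tops. Walls: 15 mm thick fences across both x ends, and a 15 mm thick, 23 mm long side cheek at each corner, so each long side has a 49 mm wide gap in its middle, open down to the floor, for fingers. Wall tops: 8 mm lead-in bevels. A freed piece may slide 2 mm to the low fence. The full stack is 68 mm high.
- holddown (a joint): Angle of the steel hold-down arm, rad: 0 when it lies parallel to the pocket floor with its pad just on the full stack; grows as it opens, up and over to the upper side. Starts standing open at 1.95 to 2.2 (stop at 2.3), its tip then up to 325 mm above the bench. The hinge is stiff (0.35 N m, about 3 N at the handle): the arm stays where it is left.
- holddown_hinge (a point): Point on the hold-down arm's hinge axis (which runs along the cradle's y), behind the upper fence at cradle x = 78, y = 0, z = 94 mm, between steel ears 36 mm wide overall that reach up to cradle z = 102 mm.
- holddown_handle (a point): Centre of the wooden grip at the arm's end, 122 mm from the hinge. The grip is 50 mm long (95 to 145 mm from the hinge), 24 mm wide (along the cradle's y) and 22 mm thick. Pinched, it turns and slips stiffly in the fingers; closed fingers can also push it over from behind and press it down. At angle a it lies at cradle x = 78 - 122 cos a, z = 94 + 122 sin a mm.
- holddown_pad (a point): Centre of the underside of the 36 mm round rubber pad under the arm, 78 mm from the hinge along the arm and 26 mm below its centreline; with the arm closed it is over the centre of the pocket.
- tape_roll: Bystander: roll of paper tape lying flat, 96 mm across, 24 mm high. Origin at the centre of its underside.
- spring_clamp: Bystander: black spring clamp lying on its side, about 150 by 90 mm, 24 mm high. Origin at its pivot, on the bench.
- block_plane: Bystander: small steel block plane, 150 by 44 mm, 40 mm high. Origin at the centre of its sole.
Mind the look-alikes: they are no part of the job. What is shaped like the heel_block but green or yellow is not meant.

How it is judged (in metres and radians):
On the way, in this order (a step that is already met when the one before it is completed fails the run):
1. The thick heel block lies flat and square in the pocket (x of heel_block in the frame of cradle between -0.0045 and 0.0045 m and y of heel_block in the frame of cradle between -0.004 and 0.004 m and z of heel_block in the frame of cradle between 0.014 and 0.02 m and angle between the z axis of heel_block and the z axis of cradle, either way round below 0.05 rad and angle between the x axis of heel_block and the x axis of cradle, either way round below 0.08 rad), for 0.2 s.
2. The middle block lies flat and square in the pocket on the piece below (x of mid_block in the frame of cradle between -0.0045 and 0.0045 m and y of mid_block in the frame of cradle between -0.004 and 0.004 m and z of mid_block in the frame of cradle between 0.042 and 0.048 m and angle between the z axis of mid_block and the z axis of cradle, either way round below 0.05 rad and angle between the x axis of mid_block and the x axis of cradle, either way round below 0.08 rad), for 0.2 s.
3. The thin heel cap lies flat and square in the pocket on the piece below (x of heel_cap in the frame of cradle between -0.0045 and 0.0045 m and y of heel_cap in the frame of cradle between -0.004 and 0.004 m and z of heel_cap in the frame of cradle between 0.059 and 0.065 m and angle between the z axis of heel_cap and the z axis of cradle, either way round below 0.05 rad and angle between the x axis of heel_cap and the x axis of cradle, either way round below 0.08 rad), for 0.2 s.
4. The hold-down arm is closed on the stack (value of joint holddown between -0.04 and 0.04 rad), for 0.2 s.
At the end, for the whole second after the job is handed in: At rest in the pocket: heel block, middle block on it, heel cap on top, each within 4.5 mm along and 4 mm across of the pocket centre, 3 mm of its height, 4.5 degrees in line and 3 degrees flat; the hold-down arm within 0.04 rad of 0, pad on the cap (all of step 1 and all of step 2 and all of step 3 and all of step 4 and linear speed of each of heel_block, mid_block, heel_cap below 0.02 m/s); the robot touches nothing.
It fails at once if A piece is dropped into the jig (falls free, more than 15 mm above its seat) ((linear speed of heel_block above 0.3 m/s and contact force between the fingers and heel_block below 0.05 N and z of heel_block in the frame of cradle between 0.032 and 0.3 m and x of heel_block in the frame of cradle between -0.06 and 0.06 m and y of heel_block in the frame of cradle between -0.06 and 0.06 m) or (linear speed of mid_block above 0.3 m/s and contact force between the fingers and mid_block below 0.05 N and z of mid_block in the frame of cradle between 0.06 and 0.3 m and x of mid_block in the frame of cradle between -0.06 and 0.06 m and y of mid_block in the frame of cradle between -0.06 and 0.06 m) or (linear speed of heel_cap above 0.3 m/s and contact force between the fingers and heel_cap below 0.05 N and z of heel_cap in the frame of cradle between 0.077 and 0.3 m and x of heel_cap in the frame of cradle between -0.06 and 0.06 m and y of heel_cap in the frame of cradle between -0.06 and 0.06 m)).
It fails at once if The tape roll is moved more than 25 mm (distance of tape_roll from where it was at the start of the episode above 0.025 m).
It fails at once if The spring clamp is moved more than 25 mm (distance of spring_clamp from where it was at the start of the episode above 0.025 m).
It fails at once if The block plane is moved more than 25 mm (distance of block_plane from where it was at the start of the episode above 0.025 m).
It also fails if it takes over 72 s, if anything falls off the work surface, if the arm or the gripper's body presses on something with over 40 N, if the wrist force passes 120 N, or if a joint passes its speed limit or range.

### The arm

A 6-joint arm with a two-finger parallel gripper is mounted at the origin on the work surface. World frame = base frame: x ahead of the robot, y to its left, z up, the work surface at z = 0. Lengths are in mm, angles in degrees, forces in N, time in s.
With the tool pointing down it reaches from about 350 to 850 mm from the base axis. Payload 8.1 kg.
Tool frame: the origin (TCP) lies on the front face of the gripper's body, between the roots of the fingers; the fingertips stand 84 mm ahead of it and the grasp point (between the pads) lies 65 mm ahead of it; z points along the fingers, y is the line along which they close (so a half turn about z gives the same grasp; the last joint's range is limited). The gripper opens to 93 mm and grips with 3 to 60 N. Pads are 15 mm wide; open, the fingers measure 128 mm over their backs; the gripper's body (75 mm by 188 mm) begins 65 mm behind the grasp point.
Start: joints at [-81.841, 7.471, 85.268, -0, 87.261, -4.893], TCP at [135.521, -584.5, 302.735] pointing down, gripper open.
Joint ranges: [-169.43, 169.43], [-51.17, 129.36], [1.28, 143.12], [-76.62, 256.62], [0, 156.53], [-152.29, 152.29]. Speed limits (degrees/s): [136.94, 136.94, 159.86, 180, 180, 180].

### API

Orientations are given as [roll, pitch, yaw] about the fixed x, y, z axes, in that order (R = Rz(yaw) Ry(pitch) Rx(roll)).
In Python, from plant import get_state, optics, ctrl, nets gives the robot as it stands. The module is installed in compiled form; this text tells all that it offers.
- The arm moves only by the tool carry_out, never from a script. Its argument "rows" is a list that holds one entry, the list of rows, each a list of 7 numbers: the shift along the tool's x, y, z in cm, then the turn, a rotation vector about the tool's x, y, z in rad, then the opening, from 0 (shut) to 1 (fully open). A call has 1 to 10 rows; each row shifts and turns the commanded pose from where the row before left it, along the tool's axes as they then stand; what a row does not reach is not made up. A row lasts 1/12 s, in which the tool goes at most 41.7 mm and 7.16 degrees, less where a joint would pass 70% of its speed; a pose out of reach is approached as far as the arm can. A call is refused whole if a number of a shift passes 4.17 or a number of a turn 0.125, either way. A call with a gripper value outside its range is refused whole. The fingers move at their own pace and stop on an object; the grip force is fixed at half the most. Time passes only in rows, so rows that do not move let the fingers close. It gives the time, the measured TCP pose, the force, the opening and the grip force at its end, in the units of the state.
- get_state(): the state, without advancing time (a new reading comes with each control period).
- optics.grab_frame(name): name is "side" or "top"; returns (picture, depth): 400x640x3 uint8, red, green, blue; 400x640 float32, mm along the optical axis (not along the pixel's ray), 0 where there is no reading.
- optics.camera_info(name): a dict with "mtx" (3x3 intrinsics, pixels), "D" ([k1, k2, p1, p2, k3] as OpenCV has them; the pictures are not rectified), "pose" (4x4, takes a point from camera to world coordinates). Camera axes: x right, y down, z forward; pixel columns grow to the right and rows downward; lengths in mm; the calibration is good to about 2 mm. A picture is of the moment at which its call begins. camera_info takes no time and is no camera call.
- ctrl.finish_job(): hands the job in; it is judged then, once.
Trained networks look in the newest picture that a camera, given by its name, has taken for a name from the list of things; names that differ only in an ending like _2 or _b are one class to them, and where a whole thing is asked for, a point or a joint stands for the part that bears it (a point fixed in the world has none). Each returns a list of dicts, best first, with "confidence" (0 to 1); they miss things now and then, are a little off and sometimes report something else, mostly with a low value. They report only what shows in the picture. A call takes as long as a camera call. They do not tell look-alikes from the thing itself.
- nets.cut_out(label, camera): "pixels" (400x640 bool, what is visible of it) and "at" ([column, row] in pixels, amid what is visible of it).
- nets.pinpoint(label, camera): "at" ([column, row] in pixels: a listed point, or the origin of a listed thing).
The state is a dict: "t": time; "joint_pos": joint angles; "dq": joint speeds; "joint_torque": joint torques, N m; "tcp_pos": TCP position; "tcp_rot": TCP orientation; "force": force on the tool from outside, world axes, zero at the start; "ft_torque": the same for the moment, N m; "gripper_width": finger opening in mm; "grasp_force": force on a finger pad.
Only numpy, scipy, OpenCV 4.12 (cv2) and the standard library are available. Lean on these libraries where they do the work, as an engineer would, in place of code of your own. Each camera call takes 0.05 s, during which the arm holds its last target. There are 200 camera calls.

## Working session

There is one attempt and no reset: what is moved stays moved. The work goes in short steps, Python scripts to look and compute and a tool call to move; the robot and the scene stay as the last step left them, time stands still between calls to the robot, and variables do not carry over. Pictures are saved under pics/ and viewed, at most 10 in all, crops included, and the job is handed in when it is done.

Besides the shell and the picture viewer there is one more tool, called after "Request:" as name(argument=value, ...), one argument or row to a line, values as JSON. carry_out: Moves the arm, as the interface text tells. Its arguments: {"type":"object","properties":{"rows":{"type":"array"}},"required":["rows"]}

```bash
mkdir -p pics; ls; cat > h.py <<'E'
import numpy as np, cv2
from scipy.spatial.transform import Rotation as R
from plant import get_state, optics, ctrl, nets
def pts(cam,depth,px):
    """pixels (N,2 col,row) + depth -> world"""
    i=optics.camera_info(cam); px=np.asarray(px,float).reshape(-1,1,2)
    n=cv2.undistortPoints(px,i["mtx"],np.array(i["D"])).reshape(-1,2)
    c=np.c_[n,np.ones(len(n))]*np.asarray(depth).reshape(-1,1)
    P=np.array(i["pose"]); return c@P[:3,:3].T+P[:3,3]
def mpts(cam,d,m):
    v,u=np.nonzero(m&(d>0)); return pts(cam,d[v,u],np.c_[u,v])
def rays(cam,px):
    P=np.array(optics.camera_info(cam)["pose"]); a=pts(cam,[1.],px)[0]-P[:3,3]; return P[:3,3],a/np.linalg.norm(a)
def proj(cam,X):
    i=optics.camera_info(cam); T=np.linalg.inv(np.array(i["pose"]))
    return cv2.projectPoints(np.asarray(X,float).reshape(-1,1,3),cv2.Rodrigues(T[:3,:3])[0],T[:3,3],i["mtx"],np.array(i["D"]))[0].reshape(-1,2)
E
python3 - <<'E'
from h import *
for c in("side","top"):
    im,d=optics.grab_frame(c); cv2.imwrite(f"pics/{c}0.png",im[:,:,::-1]); np.save(f"{c}0.npy",d)
    print(c,np.round(np.array(optics.camera_info(c)["pose"]),2).tolist(),np.array(optics.camera_info(c)["mtx"]).round(0).tolist())
    for n in("heel_block","mid_block","heel_cap","cradle","tape_roll","spring_clamp","block_plane","holddown"):
        for r in nets.cut_out(n,c):
            m=r["pixels"]; p=mpts(c,d,m)
            print(n,round(r["confidence"],2),np.round(r["at"]),m.sum(),np.median(p,0).round() if len(p) else None)
    for n in("cradle","pocket_mouth","holddown_hinge","holddown_handle","holddown_pad"):
        for r in nets.pinpoint(n,c): print("pt",n,round(r["confidence"],2),np.round(r["at"],1))
s=get_state(); print({k:np.round(v,2) for k,v in s.items()})
E
```

```text
pics
side [[-0.87, -0.36, 0.32, 232.93], [-0.49, 0.63, -0.61, 592.57], [0.02, -0.69, -0.73, 906.07], [0.0, 0.0, 0.0, 1.0]] [[423.0, 0.0, 317.0], [0.0, 423.0, 200.0], [0.0, 0.0, 1.0]]
heel_block 0.83 [359. 241.] 806 [452. -64.  35.]
heel_block 0.76 [291. 234.] 640 [606.   7.  34.]
heel_block 0.73 [414. 253.] 891 [ 324. -102.   34.]
heel_block 0.73 [302. 302.] 4394 [468. 217. 107.]
mid_block 0.75 [408. 198.] 600 [ 391. -283.   23.]
heel_cap 0.57 [319. 206.] 537 [ 609. -130.   13.]
cradle 0.55 [299. 302.] 4328 [468. 216. 107.]
tape_roll 0.67 [346. 161.] 470 [ 626. -325.   20.]
spring_clamp 0.92 [242. 213.] 623 [772.   1.  20.]
block_plane 0.83 [213. 257.] 1134 [754. 165.  23.]
holddown 0.78 [296. 258.] 765 [470. 212. 264.]
pt cradle 0.59 [298.  302.8]
pt pocket_mouth 0.82 [299.7 277.5]
pt holddown_hinge 0.3 [300.3 304.2]
pt holddown_handle 0.79 [298.9 249.3]
pt holddown_pad 0.92 [298.2 250.9]
top [[0.0, -0.99, 0.17, 389.12], [-1.0, -0.0, 0.0, -62.48], [-0.0, -0.17, -0.99, 1057.81], [0.0, 0.0, 0.0, 1.0]] [[432.0, 0.0, 316.0], [0.0, 432.0, 195.0], [0.0, 0.0, 1.0]]
heel_block 0.86 [320. 23
[... 483 characters left out ...]
wn 0.61 [175. 221.] 573 [475. 202. 274.]
pt cradle 0.68 [319.5 234.9]
pt cradle 0.59 [208.9 223.7]
pt pocket_mouth 0.96 [215.8 218.6]
pt holddown_hinge 0.79 [184.2 224.1]
pt holddown_pad 0.59 [186.  219.4]
{'t': np.float64(1.4), 'joint_pos': array([-81.84,   7.47,  85.27,   0.  ,  87.26,  -4.89]), 'dq': array([-0.1 ,  0.  ,  0.14, -0.06,  0.04, -0.08]), 'joint_torque': array([-0.000e+00, -5.598e+01, -4.920e+01,  8.000e-02,  2.000e-02,
       -0.000e+00]), 'tcp_pos': array([ 135.53, -584.51,  302.75]), 'tcp_rot': array([180.  ,  -0.  ,  13.05]), 'force': array([ 0.68, -0.96,  0.13]), 'ft_torque': array([ 0.01, -0.02, -0.01]), 'grasp_force': np.float64(0.0), 'gripper_width': np.float64(92.83)}
```

View pics/top0.png

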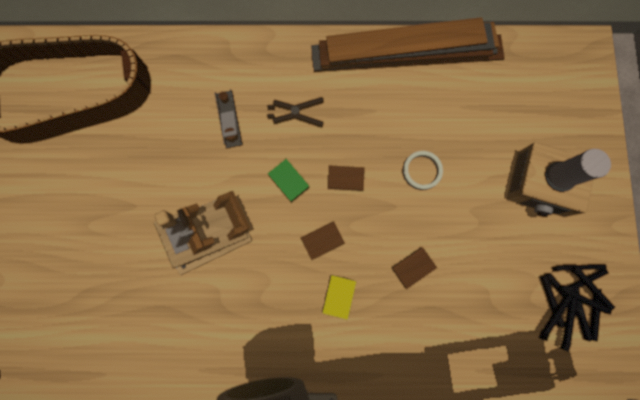

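View pics/side0.png

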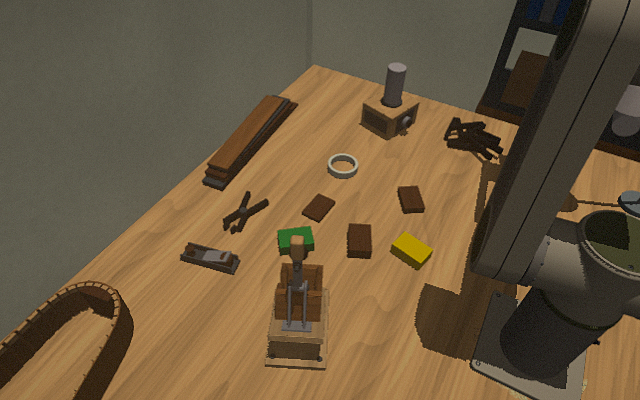

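Candidates in the top view: dark pieces at (322,240) (33 mm high: heel block), (414,268) (21 mm: middle block) and (346,178) (12 mm: cap). The green one at (289,180) and the yellow one at (340,297) are look-alikes and I leave them. The jig is at (205,225), clamp at (294,110), plane at (229,118) and tape at (423,170). Next come a close crop and measurements.

```bash
cat >> h.py <<'E'
def rect(cam,name,near,hz):
    """top-face rectangle of piece near world xy; hz nominal height"""
    im,d=optics.grab_frame(cam); best=None
    for r in nets.cut_out(name,cam)+nets.cut_out("heel_block",cam)+nets.cut_out("mid_block",cam):
        p=mpts(cam,d,r["pixels"])
        if len(p) and np.linalg.norm(np.median(p,0)[:2]-near)<40: best=r["pixels"];break
    if best is None: return None
    # rays onto plane z=hz for the mask's outline
    p=mpts(cam,d,best); z=np.median(p[:,2])
    top=p[abs(p[:,2]-z)<5]
    (c,s,a)=cv2.minAreaRect(top[:,:2].astype(np.float32))
    if s[0]<s[1]: a+=90; s=s[::-1]
    return np.round([*c,z,*s,(a+90)%180-90],1)
E
python3 - <<'E'
from h import *
for n,near,h in(("heel_block",(455,-70),34),("mid_block",(392,-288),22),("heel_cap",(610,-131),12)):
    for c in("top","side"): print(n,c,rect(c,n,np.array(near),h))
im,d=optics.grab_frame("top"); i2,d2=optics.grab_frame("side")
a=cv2.resize(im[180:280,140:300],(640,400),interpolation=3); a2=im[155:300,270:450]; a2=cv2.resize(a2,(497,400))
b=cv2.resize(i2[225:375,240:340],(267,400),interpolation=3)
cv2.imwrite("pics/crop1.png",cv2.convertScaleAbs(cv2.resize(np.hstack([a2,b]),(764,400))[:,:,::-1],alpha=1.6))
cv2.imwrite("pics/crop2.png",cv2.convertScaleAbs(a[:,:,::-1],alpha=1.8))
# jig points triangulated
for n in("pocket_mouth","cradle","holddown_hinge","holddown_handle","holddown_pad"):
    A=np.zeros((3,3));b=np.zeros(3);q=[]
    for c in("top","side"):
        rs=nets.pinpoint(n,c)
        if not rs: print(n,c,"none");continue
        for r in rs: print(n,c,round(r["confidence"],2),np.round(r["at"],1))
        r=min(rs,key=lambda r:np.hypot(*(np.array(r["at"])-((205,222) if c=="top" else (299,280)))))
        o,v=rays(c,r["at"]); M=np.eye(3)-np.outer(v,v); A+=M;b+=M@o; q.append((o,v))
    if len(q)==2:
        X=np.linalg.solve(A,b); print(n,X.round(1),[np.linalg.norm(np.cross(v,X-o)).round(1) for o,v in q])
# cloud
C=[]
for c,dd in(("top",d),("side",d2)):
    v,u=np.nonzero(dd>0); p=pts(c,dd[v,u],np.c_[u,v])
    k=(abs(p[:,0]-470)<130)&(abs(p[:,1]-205)<140)&(p[:,2]>4)&(p[:,2]<400); C.append(p[k]); print(c,k.sum())
    np.save(f"cl_{c}.npy",p[k])
E
```

```text
heel_block top [456.9 -73.5  33.6  89.9  60.  -63.9]
heel_block side [454.4 -76.2  34.5  93.8  59.3 -64.1]
mid_block top [ 392.9 -291.8   21.5   89.8   60.5  -56. ]
mid_block side [ 393.5 -294.    22.4   94.4   62.5  -55.4]
heel_cap top [ 612.7 -130.1   11.5   86.8   60.1   87.4]
heel_cap side [ 610.5 -136.    12.5   95.1   61.6   86.2]
pocket_mouth top 0.74 [215.6 215.4]
pocket_mouth side 0.87 [305.5 276.3]
pocket_mouth [495.2 155.7 130.1] [np.float64(8.6), np.float64(8.6)]
cradle top 0.63 [210.6 224.9]
cradle side 0.78 [296.2 302.3]
cradle side 0.5 [359.7 238.6]
cradle side 0.4 [407.9 197.7]
cradle [491.  185.3  62.4] [np.float64(1.4), np.float64(1.4)]
holddown_hinge top 0.7 [184.2 227.2]
holddown_hinge side 0.6 [299.7 289. ]
holddown_hinge [470.7 210.6 173.1] [np.float64(3.1), np.float64(3.1)]
holddown_handle top 0.79 [162.5 216.2]
holddown_handle top 0.18 [186.7 218.9]
holddown_handle side 0.63 [299.8 247.4]
holddown_handle side 0.4 [318.  205.6]
holddown_handle [482.1 180.1 264.5] [np.float64(1.9), np.float64(1.9)]
holddown_pad top 0.72 [185.7 219.6]
holddown_pad side 0.84 [296.9 247.7]
holddown_pad side 0.59 [298.2 289.1]
holddown_pad [481.6 209.1 165.3] [np.float64(8.9), np.float64(8.9)]
top 5099
side 6302
```

View pics/crop1.png

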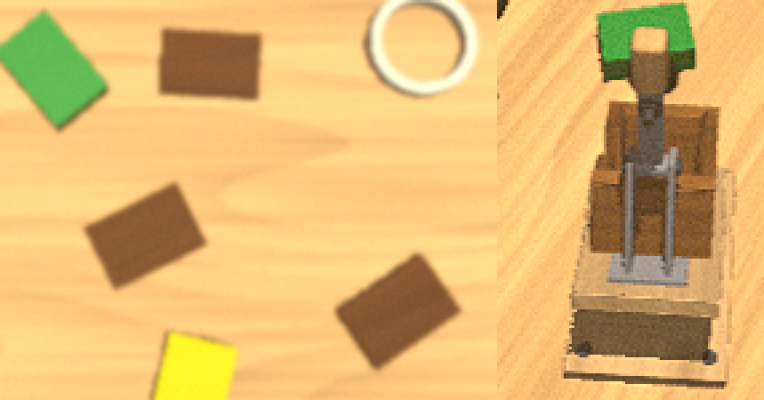

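View pics/crop2.png

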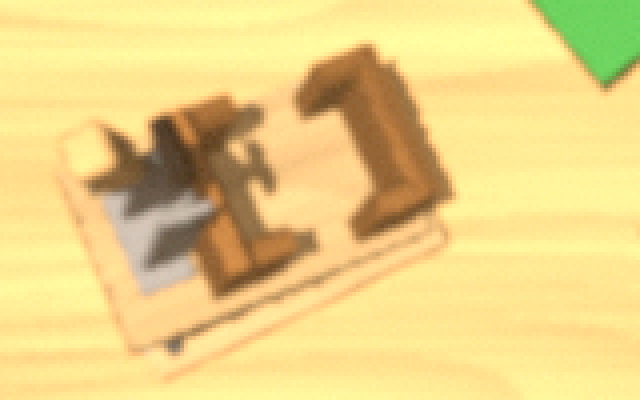

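```bash
cat > fit.py <<'E'
from h import *
from scipy.optimize import least_squares
B=np.array([[-62.5,-47.5,-47.5,47.5,-30,70],[47.5,62.5,-47.5,47.5,-30,70]]+[[sx*36-11.5,sx*36+11.5,sy*40-7.5,sy*40+7.5,-30,70] for sx in(1,-1) for sy in(1,-1)]+[[-100,140,-32.5,32.5,-60,0]],float)
def sdf(q):
    D=[]
    for b in B:
        c=(b[0::2]+b[1::2])/2;h=(b[1::2]-b[0::2])/2;e=abs(q-c)-h
        D.append(np.linalg.norm(np.maximum(e,0),axis=1)+np.minimum(e.max(1),0))
    return np.min(D,0)
def frame(yaw): # yaw deg about z applied to nominal
    x=np.array([0,np.cos(np.radians(25)),np.sin(np.radians(25))]);z=np.array([0,-x[2],x[1]])
    return R.from_euler('z',yaw,degrees=True).as_matrix()@np.c_[x,np.cross(z,x),z]
if __name__=="__main__":
  res={}
  for name in("top","side","both"):
    P=np.vstack([np.load(f"cl_{c}.npy") for c in(("top","side") if name=="both" else (name,))])
    s=np.array([483,183,60,25.]);
    for it in range(6):
        q=(P-s[:3])@frame(s[3]); k=(q[:,2]>-4)&(q[:,2]<75)&(abs(q[:,0])<66)&(abs(q[:,1])<52)
        k&=~((q[:,0]>62)&(q[:,2]<90)&False)
        f=lambda s:sdf((P[k]-s[:3])@frame(s[3])); r=least_squares(f,s,loss="soft_l1",f_scale=1.5); s=r.x
    e=f(s); print(name,s.round(2),k.sum(),np.median(abs(e)).round(2),np.percentile(abs(e),90).round(2)); res[name]=s
    q=(P-s[:3])@frame(s[3]); fl=(abs(q[:,0])<30)&(abs(q[:,1])<25)&(abs(q[:,2])<8)
    A=np.c_[q[fl,:2],np.ones(fl.sum())]; print(" floor tilt fit",np.linalg.lstsq(A,q[fl,2],rcond=None)[0].round(3),fl.sum())
    h=(q[:,0]>60)&(q[:,2]>125); g=q[h]; 
    if len(g): print(" arm pts",len(g),np.median(g,0).round(1),g.max(0).round(1)); a=np.arctan2(g[:,2]-94,78-g[:,0]); print(" ang",np.median(a).round(3))
    e=(q[:,0]>66)&(q[:,2]>20)&(q[:,2]<110); print(" ears",np.percentile(q[e],[2,50,98],axis=0).round(0).tolist() if e.any() else None)
E
python3 fit.py
```

```text
top [485.97 185.74  59.51  26.15] 2712 1.03 3.79
 floor tilt fit [ 0.006 -0.003  0.341] 529
 arm pts 496 [114.4   3.9 200. ] [141.4  17.7 232.9]
 ang 1.888
 ears [[67.0, -15.0, 22.0], [82.0, 17.0, 84.0], [91.0, 21.0, 105.0]]
side [482.83 181.5   59.13  26.1 ] 2058 0.98 2.43
 floor tilt fit [0. 0. 0.] 0
 arm pts 581 [127.1  -1.2 193.4] [143.4  15.3 232.8]
 ang 2.03
 ears [[68.0, -22.0, 23.0], [88.0, -4.0, 90.0], [94.0, 18.0, 107.0]]
both [486.4  184.13  58.87  25.95] 4718 1.26 3.16
 floor tilt fit [ 0.004 -0.002  0.224] 529
 arm pts 1077 [123.2   3.4 196.1] [143.1  19.7 233.4]
 ang 1.983
 ears [[68.0, -17.0, 23.0], [86.0, 12.0, 88.0], [93.0, 21.0, 106.0]]
```

```bash
cat > plan.py <<'E'
from h import *
from fit import frame
CR=np.array([486.,185.7,59.9]);CY=26.1
def down(psi): return R.from_euler('xyz',[180,0,psi],degrees=True)
def crot(): F=frame(CY); return R.from_matrix(np.c_[F[:,0],-F[:,1],-F[:,2]])
def ctcp(x,y,z): # tcp pos for fingertip at cradle (x,y,z)
    F=frame(CY); return CR+F@np.array([x,y,z+84.])
def cpos(tcp,rot): # fingertip position in cradle frame
    return frame(CY).T@(np.array(tcp)+rot.apply([0,0,84])-CR)
def now(): s=get_state(); return np.array(s["tcp_pos"]),R.from_euler('xyz',s["tcp_rot"],degrees=True)
def plan(p,r,tp,tr,n,g,ease=True):
    w=np.arange(1,n+1)/n
    if ease:
        w=np.concatenate([[.35,.75],np.ones(max(n-4,0)),[.75,.35]])[:n] if n>4 else np.ones(n); w=np.cumsum(w)/w.sum()
    p0,r0=p,r; rv=(r0.inv()*tr).as_rotvec(); out=[]
    for f in w:
        gp=p0+(tp-p0)*f; gr=r0*R.from_rotvec(rv*f)
        s=np.round(r.inv().apply(gp-p)/10,2); t=np.round((r.inv()*gr).as_rotvec(),3)
        out.append([*(s+0.),*(t+0.),g]); p=p+r.apply(s*10); r=r*R.from_rotvec(t)
    a=np.abs(np.array(out)); assert a[:,:3].max()<=4.17 and a[:,3:6].max()<=.125,(a.max(0))
    for i in range(0,n,10): print("["+",".join("["+",".join(f"{v:g}" for v in q)+"]" for q in out[i:i+10])+"]")
    return p,r
E
python3 - <<'E'
from plan import *
p,r=now(); p,r=plan(p,r,np.array([457,-73.5,190.]),down(116.1),19,1)
print("--");plan(p,r,np.array([457,-73.5,87.]),down(116.1),6,1); print(get_state()["t"])
E
```

```text
[[0.87,-0.87,0.23,0,0,-0.037,1],[1.94,-1.78,0.49,0,0,-0.078,1],[2.76,-2.17,0.66,0,0,-0.105,1],[2.97,-1.87,0.65,0,0,-0.104,1],[3.15,-1.55,0.66,0,0,-0.105,1],[3.29,-1.21,0.65,0,0,-0.104,1],[3.4,-0.86,0.66,0,0,-0.105,1],[3.48,-0.5,0.65,0,0,-0.104,1],[3.5,-0.14,0.66,0,0,-0.105,1],[3.51,0.23,0.66,0,0,-0.105,1]]
[[3.46,0.59,0.65,0,0,-0.104,1],[3.37,0.95,0.66,0,0,-0.105,1],[3.26,1.31,0.65,0,0,-0.104,1],[3.11,1.63,0.66,0,0,-0.105,1],[2.92,1.95,0.65,0,0,-0.104,1],[2.7,2.24,0.66,0,0,-0.105,1],[2.45,2.51,0.65,0,0,-0.104,1],[1.64,2.06,0.5,0,0,-0.079,1],[0.68,1.02,0.22,0,0,-0.036,1]]
--
[[0,0,0.86,0,0,0,1],[0,0,1.84,0,0,0,1],[0,0,2.45,0,0,0,1],[0,0,2.46,0,0,0,1],[0,0,1.84,0,0,0,1],[0,0,0.85,0,0,0,1]]
3.2
```

Request:
carry_out(
  rows=[
    [[0.87,-0.87,0.23,0,0,-0.037,1],[1.94,-1.78,0.49,0,0,-0.078,1],[2.76,-2.17,0.66,0,0,-0.105,1],[2.97,-1.87,0.65,0,0,-0.104,1],[3.15,-1.55,0.66,0,0,-0.105,1],[3.29,-1.21,0.65,0,0,-0.104,1],[3.4,-0.86,0.66,0,0,-0.105,1],[3.48,-0.5,0.65,0,0,-0.104,1],[3.5,-0.14,0.66,0,0,-0.105,1],[3.51,0.23,0.66,0,0,-0.105,1]],
  ],
)

```text
t: 4.03
tcp_pos: [306.2, -312.7, 243.0]
tcp_rot: [180.0, 0.0, 67.9]
force: [1.0, 1.1, 1.1]
gripper_width: 92.8
grasp_force: 0.0
```

Request:
carry_out(
  rows=[
    [[3.46,0.59,0.65,0,0,-0.104,1],[3.37,0.95,0.66,0,0,-0.105,1],[3.26,1.31,0.65,0,0,-0.104,1],[3.11,1.63,0.66,0,0,-0.105,1],[2.92,1.95,0.65,0,0,-0.104,1],[2.7,2.24,0.66,0,0,-0.105,1],[2.45,2.51,0.65,0,0,-0.104,1],[1.64,2.06,0.5,0,0,-0.079,1],[0.68,1.02,0.22,0,0,-0.036,1]],
  ],
)

```text
t: 4.78
tcp_pos: [457.9, -70.7, 189.5]
tcp_rot: [180.0, -0.0, 116.5]
force: [0.5, 0.6, 0.2]
gripper_width: 93.3
grasp_force: 0.0
```

Request:
carry_out(
  rows=[
    [[0,0,0.86,0,0,0,1],[0,0,1.84,0,0,0,1],[0,0,2.45,0,0,0,1],[0,0,2.46,0,0,0,1],[0,0,1.84,0,0,0,1],[0,0,0.85,0,0,0,1]],
  ],
)

```text
t: 5.28
tcp_pos: [454.8, -73.8, 84.2]
tcp_rot: [-179.8, -0.1, 116.0]
force: [-15.0, -0.9, 86.8]
gripper_width: 92.8
grasp_force: 50.3
```

Request:
carry_out(
  rows=[
    [[0,0,0,0,0,0,0],[0,0,0,0,0,0,0],[0,0,0,0,0,0,0],[0,0,0,0,0,0,0],[0,0,0,0,0,0,0],[0,0,0,0,0,0,0]],
  ],
)

```text
t: 5.78
tcp_pos: [457.2, -73.7, 87.5]
tcp_rot: [180.0, 0.0, 116.1]
force: [-0.6, -0.9, 1.2]
gripper_width: 60.1
grasp_force: 30.0
```

Request:
carry_out(
  rows=[
    [[0,0,0,0,0,0,1],[0,0,0,0,0,0,1],[0,0,0,0,0,0,1],[0,0,-1,0,0,0,1],[0,0,-3,0,0,0,1],[1,0,-3,0,0,0,1],[4,0,-3,0,0,0,1],[4,0,0,0,0,0,1],[4,0,0,0,0,0,1],[2,0,0,0,0,0,1]],
  ],
)

```text
t: 6.62
tcp_pos: [392.6, 57.6, 183.2]
tcp_rot: [179.9, -0.0, 116.1]
force: [-0.4, -0.3, -0.2]
gripper_width: 92.9
grasp_force: 0.0
```

```bash
python3 - <<'E'
from plan import *
p,r=now(); print(p.round(1))
for c in("top","top","side"): print(c,rect(c,"heel_block",np.array([456,-73]),34))
p,r=now(); print(p.round(1),get_state()["t"])
im,d=optics.grab_frame("top"); cv2.imwrite("pics/t2.png",im[:,:,::-1])
E
```

```text
[392.6  57.6 183.2]
top None
top [457.2 -73.5  33.6  89.3  60.  -63.9]
side [466.4 -60.9  33.5 100.4  51.7 -35.8]
[394.1  54.7 181.9] 7.2167
```

```bash
cat > fit2.py <<'E'
import fit; from fit import *
def sdf2(q):
    D=[]
    for i,b in enumerate(B):
        c=(b[0::2]+b[1::2])/2;h=(b[1::2]-b[0::2])/2;e=abs(q-c)-h
        s=np.linalg.norm(np.maximum(e,0),axis=1)+np.minimum(e.max(1),0)
        if i<2: s=np.maximum(s,((47.5-abs(q[:,0]))+q[:,2]-62)/2**.5)
        elif i<6: s=np.maximum(s,((32.5-abs(q[:,1]))+q[:,2]-62)/2**.5)
        D.append(s)
    return np.min(D,0)
for c in("top","side"):
    P=np.load(f"cl_{c}.npy"); s=np.array([486,185,60,26.])
    for it in range(8):
        q=(P-s[:3])@frame(s[3]); k=(q[:,2]>-4)&(q[:,2]<75)&(abs(q[:,0])<66)&(abs(q[:,1])<51)&~((q[:,0]>20)&(abs(q[:,1])<20))&(abs(sdf2(q))<4)
        f=lambda s:sdf2((P[k]-s[:3])@frame(s[3])); s=least_squares(f,s,loss="soft_l1",f_scale=1).x
    e=abs(f(s)); print(c,s.round(2),k.sum(),np.median(e).round(2),np.percentile(e,90).round(2))
E
python3 fit2.py
```

```text
top [486.18 185.65  60.04  26.03] 2238 0.82 2.75
side [484.82 180.95  62.16  25.97] 1574 0.92 2.43
```

Request:
carry_out(
  rows=[
    [[-2,0,0,0,0,0,1],[-4,0,0,0,0,0,1],[-4,0,0,0,0,0,1],[-4,0,2,0,0,0,1],[-1,0,2.5,0,0,0,1],[0,0,2.5,0,0,0,1],[0,0,1.5,0,0,0,1],[0,0,0.9,0,0,0,1],[0,0,0.4,0,0,0,1],[0,0,0.2,0,0,0,1]],
  ],
)

```text
t: 8.1
tcp_pos: [457.7, -77.1, 84.3]
tcp_rot: [-179.8, -0.1, 116.1]
force: [-24.4, -0.1, 37.2]
gripper_width: 92.5
grasp_force: 18.5
```

Request:
carry_out(
  rows=[
    [[0,0,0,0,0,0,1],[0,0,0,0,0,0,0],[0,0,0,0,0,0,0],[0,0,0,0,0,0,0],[0,0,0,0,0,0,0],[0,0,0,0,0,0,0]],
  ],
)

```text
t: 8.6
tcp_pos: [459.2, -77.3, 84.4]
tcp_rot: [180.0, 0.1, 116.1]
force: [-2.1, -1.0, 4.8]
gripper_width: 63.9
grasp_force: 2.9
```

Request:
carry_out(
  rows=[
    [[0,0,-0.1,0,0,0,0.8],[0.1,0,-0.1,0,0,0,0.8],[0.2,0,-0.1,0,0,0,0.8],[0.1,0,0,0,0,0,0.8],[0,0,0,0,0,0,0],[0,0,0,0,0,0,0],[0,0,0,0,0,0,0],[0,0,0,0,0,0,0],[0,0,0,0,0,0,0]],
  ],
)

```text
t: 9.35
tcp_pos: [456.9, -73.5, 86.3]
tcp_rot: [-180.0, -0.0, 116.1]
force: [-0.3, -0.1, -0.6]
gripper_width: 59.6
grasp_force: 30.0
```

```bash
sed -i 's/^CR=.*/CR=np.array([486.1,185.6,60.0]);CY=26.05/' plan.py; python3 - <<'E'
from plan import *
s=get_state(); p,r=now(); print(p.round(1),s["tcp_rot"],s["gripper_width"],s["grasp_force"],s["t"])
print("tip height",p[2]-84)
p,r=plan(p,r,p+[0,0,120.],r,7,0)
print("--",ctcp(0,0,115).round(1)); p,r=plan(p,r,ctcp(0,0,115),crot(),11,0); print(p)
E
```

```text
[456.9 -73.5  86.3] [-1.79996156e+02 -9.79538299e-03  1.16067196e+02] 59.629459327403616 30.000041127204895 9.35
tip height 2.326581826326546
[[0,0,-0.81,0,0,0,0],[0,0,-1.73,0,0,0,0],[0,0,-2.31,0,0,0,0],[0,0,-2.3,0,0,0,0],[0,0,-2.31,0,0,0,0],[0,0,-1.73,0,0,0,0],[0,0,-0.81,0,0,0,0]]
-- [523.  110.  240.4]
[[0.52,0.53,-0.13,0,0.017,0,0],[1.11,1.14,-0.26,0,0.035,0,0],[1.49,1.53,-0.29,0,0.048,0,0],[1.51,1.52,-0.22,0,0.047,0,0],[1.51,1.52,-0.15,0,0.047,0,0],[1.52,1.52,-0.08,0,0.048,0,0],[1.52,1.53,0,0,0.047,0,0],[1.52,1.52,0.06,0,0.048,0,0],[1.52,1.52,0.14,0,0.047,0,0],[1.13,1.14,0.16,0,0.036,0,0]]
[[0.52,0.53,0.09,0,0.016,0,0]]
[523.00591642 109.99263739 240.35917522]
```

Request:
carry_out(
  rows=[
    [[0,0,-0.8,0,0,0,0],[0,0,-1.7,0,0,0,0],[0,0,-2.3,0,0,0,0],[0,0,-2.4,0,0,0,0],[0,0,-2.3,0,0,0,0],[0,0,-1.7,0,0,0,0],[0,0,-0.8,0,0,0,0]],
  ],
)

```text
t: 9.93
tcp_pos: [458.1, -73.8, 209.8]
tcp_rot: [179.8, 0.2, 116.1]
force: [0.9, -0.3, -0.3]
gripper_width: 59.6
grasp_force: 30.0
```

Request:
carry_out(
  rows=[
    [[0.52,0.53,-0.13,0,0.017,0,0],[1.11,1.14,-0.26,0,0.035,0,0],[1.49,1.53,-0.29,0,0.048,0,0],[1.51,1.52,-0.22,0,0.047,0,0],[1.51,1.52,-0.15,0,0.047,0,0],[1.52,1.52,-0.08,0,0.048,0,0],[1.52,1.53,0,0,0.047,0,0],[1.52,1.52,0.06,0,0.048,0,0],[1.52,1.52,0.14,0,0.047,0,0],[1.13,1.14,0.16,0,0.036,0,0]],
  ],
)

```text
t: 10.77
tcp_pos: [520.4, 104.9, 237.8]
tcp_rot: [-179.9, -24.3, 116.0]
force: [-0.3, -0.1, -0.4]
gripper_width: 59.8
grasp_force: 30.0
```

Request:
carry_out(
  rows=[
    [[0.52,0.53,0.09,0,0.016,0,0],[0,0,0,0,0,0,0],[0,0,0,0,0,0,0]],
  ],
)

```text
t: 11.02
tcp_pos: [522.6, 109.8, 239.2]
tcp_rot: [-179.9, -25.0, 116.0]
force: [0.2, -1.3, -0.5]
gripper_width: 59.6
grasp_force: 30.0
```

```bash
python3 - <<'E'
from plan import *
s=get_state(); p,r=now(); print(cpos(p,r).round(1),(r.inv()*crot()).as_rotvec().round(3),s["gripper_width"],s["force"])
im,d=optics.grab_frame("top"); i2,d2=optics.grab_frame("side")
a=cv2.resize(im[170:290,140:300],(533,400),interpolation=3); b=cv2.resize(i2[215:375,240:340],(250,400),interpolation=3)
cv2.imwrite("pics/over.png",cv2.convertScaleAbs(np.hstack([a,b])[:,:,::-1],alpha=1.6))
E
```

```text
[ -0.5   0.7 114. ] [-0.002  0.    -0.   ] 59.57913283867999 [ 0.23609389 -1.26446802 -0.46935603]
```

View pics/over.png

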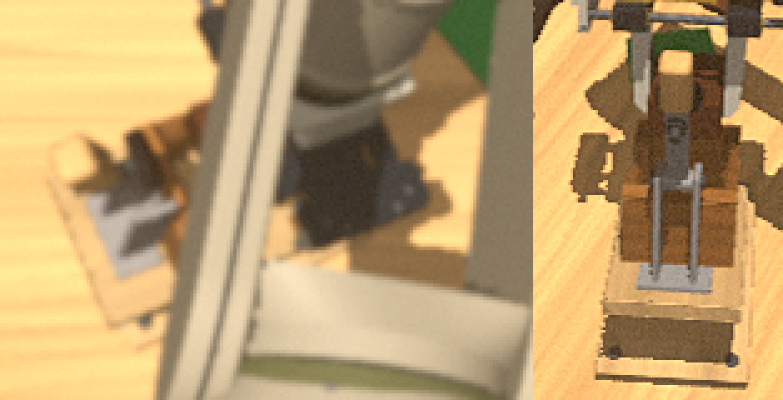

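The pictures show the block gripped squarely between the fingers, whose tips are at side-view crop (640,105) and (735,105). The fingers straddle the pocket line and the hold-down arm stands clear behind at (676,80). I lower while watching the force.

Request:
carry_out(
  rows=[
    [[0.05,0.07,0.5,0,0,0,0],[0,0,1,0,0,0,0],[0,0,1.2,0,0,0,0],[0,0,1,0,0,0,0],[0,0,0.7,0,0,0,0],[0,0,0.5,0,0,0,0]],
  ],
)

```text
t: 11.62
tcp_pos: [513.3, 129.8, 194.5]
tcp_rot: [-179.9, -25.0, 116.0]
force: [0.5, -0.3, -0.8]
gripper_width: 59.7
grasp_force: 30.0
```

Request:
carry_out(
  rows=[
    [[0,0,0.4,0,0,0,0],[0,0,0.4,0,0,0,0],[0,0,0.4,0,0,0,0],[0,0,0.3,0,0,0,0]],
  ],
)

```text
t: 11.95
tcp_pos: [511.6, 135.1, 182.4]
tcp_rot: [180.0, -25.0, 116.1]
force: [0.5, 0.3, -1.0]
gripper_width: 59.7
grasp_force: 30.0
```

```bash
cat > st.py <<'E'
from plan import *
s=get_state(); p,r=now(); print("t",s["t"],"tip in cradle",cpos(p,r).round(1),"rot err",(r.inv()*crot()).as_rotvec().round(3),"w",round(s["gripper_width"],1),"F cradle",(frame(CY).T@np.array(s["force"])).round(1),"g",s["grasp_force"].round(1))
E
python3 st.py
```

```text
Traceback (most recent call last):
  File "st.py", line 2, in <module>
    s=get_state(); p,r=now(); print("t",s["t"],"tip in cradle",cpos(p,r).round(1),"rot err",(r.inv()*crot()).as_rotvec().round(3),"w",round(s["gripper_width"],1),"F cradle",(frame(CY).T@np.array(s["force"])).round(1),"g",s["grasp_force"].round(1))
                                                                                                                                                                                                                             ^^^^^^^^^^^^^^^^^^^^^^
AttributeError: 'float' object has no attribute 'round'
```

```bash
sed -i 's/s\["grasp_force"\].round(1)/s["grasp_force"]/' st.py; python3 st.py
```

```text
t 11.95 tip in cradle [ 0.4 -0.8 50.9] rot err [0. 0. 0.] w 59.7 F cradle [-0.4 -0.6 -0.9] g 29.99979704618454
```

Request:
carry_out(
  rows=[
    [[0,0,0.5,0,0,0,0],[0,0,0.7,0,0,0,0],[0,0,0.8,0,0,0,0],[0,0,0.8,0,0,0,0],[0,0,0.6,0,0,0,0],[0,0,0.4,0,0,0,0],[0,0,0.2,0,0,0,0],[0,0,0,0,0,0,0]],
  ],
)

```text
t: 12.62
tcp_pos: [503.7, 150.4, 145.8]
tcp_rot: [-179.9, -25.0, 116.1]
force: [0.9, -0.2, -0.6]
gripper_width: 59.9
grasp_force: 30.0
```

```bash
python3 st.py
```

```text
t 12.6167 tip in cradle [ 0.5 -0.3 10.4] rot err [-0.001 -0.     0.   ] w 59.9 F cradle [-0.8 -0.7 -0.3] g 29.99990701675415
```

Inserted freely. Final lowering in small steps until it touches.

Request:
carry_out(
  rows=[
    [[0,0,0.3,0,0,0,0],[0,0,0.2,0,0,0,0],[0,0,0.1,0,0,0,0],[0,0,0,0,0,0,0]],
  ],
)

```text
t: 12.95
tcp_pos: [503.0, 152.5, 140.8]
tcp_rot: [-180.0, -25.0, 116.1]
force: [0.3, 0.1, -0.9]
gripper_width: 59.8
grasp_force: 30.0
```

Request:
carry_out(
  rows=[
    [[0,0,0.1,0,0,0,0],[0,0,0.05,0,0,0,0],[0,0,0,0,0,0,0]],
  ],
)

```text
t: 13.2
tcp_pos: [502.8, 153.0, 139.5]
tcp_rot: [-180.0, -25.0, 116.1]
force: [0.1, -0.6, -1.2]
gripper_width: 60.0
grasp_force: 30.0
```

```bash
python3 st.py
```

```text
t 13.2 tip in cradle [ 0.4 -0.6  3.6] rot err [-0.  0.  0.] w 60.0 F cradle [-1.1  0.2 -0.9] g 29.999910593032837
```

Request:
carry_out(
  rows=[
    [[0,0,0.06,0,0,0,0],[0,0,0.06,0,0,0,0],[0,0,0,0,0,0,0]],
  ],
)

```text
t: 13.45
tcp_pos: [503.0, 153.1, 139.3]
tcp_rot: [179.9, -24.9, 116.1]
force: [-1.3, -3.4, 5.4]
gripper_width: 59.8
grasp_force: 30.0
```

Request:
carry_out(
  rows=[
    [[0,0,0.04,0,0,0,0],[0,0,0.04,0,0,0,0],[0,0,0,0,0,0,0]],
  ],
)

```text
t: 13.7
tcp_pos: [503.1, 153.2, 139.3]
tcp_rot: [179.9, -24.9, 116.1]
force: [-3.4, -5.9, 11.6]
gripper_width: 60.1
grasp_force: 30.0
```

```bash
python3 st.py
```

```text
t 13.7 tip in cradle [ 0.3 -1.1  3.3] rot err [0.001 0.001 0.001] w 60.1 F cradle [ 1.4  5.7 12.1] g 30.00203937292099
```

Request:
carry_out(
  rows=[
    [[0,0,-0.1,0,0,0,0.3],[0,0,0,0,0,0,1],[0,0,0,0,0,0,1],[0,0,0,0,0,0,1],[0,0,0,0,0,0,1],[0,0,-0.8,0,0,0,1],[0,0,-2,0,0,0,1],[0,0,-3,0,0,0,1],[0,0,-3,0,0,0,1],[0,0,-2.2,0,0,0,1]],
  ],
)

```text
t: 14.53
tcp_pos: [523.8, 110.8, 241.2]
tcp_rot: [179.9, -24.9, 116.1]
force: [-0.5, 0.7, 0.7]
gripper_width: 93.1
grasp_force: 0.0
```

```bash
python3 st.py; python3 - <<'E'
from plan import *
p,r=now(); p,r=plan(p,r,np.array([392.9,-291.8,180.]),down(124),19,1); print(p.round(1),r.as_euler('xyz',degrees=True).round(1))
E
```

```text
t 14.5333 tip in cradle [  0.5  -1.1 115.6] rot err [0.001 0.001 0.001] w 93.1 F cradle [1.  0.1 0.2] g 0.0
[[-0.61,-0.6,-0.15,0.001,-0.009,-0.003,1],[-1.32,-1.29,-0.3,0.001,-0.019,-0.006,1],[-1.74,-1.73,-0.38,0.002,-0.025,-0.008,1],[-1.75,-1.74,-0.32,0.002,-0.025,-0.007,1],[-1.74,-1.76,-0.28,0.002,-0.025,-0.008,1],[-1.73,-1.77,-0.23,0.001,-0.026,-0.008,1],[-1.72,-1.78,-0.19,0.002,-0.025,-0.008,1],[-1.71,-1.8,-0.14,0.002,-0.025,-0.008,1],[-1.7,-1.82,-0.09,0.002,-0.025,-0.008,1],[-1.69,-1.82,-0.04,0.002,-0.026,-0.008,1]]
[[-1.67,-1.84,0,0.002,-0.025,-0.008,1],[-1.66,-1.86,0.04,0.002,-0.025,-0.008,1],[-1.64,-1.86,0.1,0.001,-0.025,-0.008,1],[-1.62,-1.88,0.13,0.002,-0.026,-0.008,1],[-1.6,-1.89,0.18,0.002,-0.025,-0.007,1],[-1.59,-1.91,0.22,0.002,-0.025,-0.008,1],[-1.56,-1.91,0.27,0.002,-0.025,-0.008,1],[-1.16,-1.45,0.23,0.001,-0.019,-0.006,1],[-0.53,-0.67,0.12,0.001,-0.009,-0.003,1]]
[ 392.9 -291.8  180. ] [-180.   -0.  124.]
```

Request:
carry_out(
  rows=[
    [[-0.61,-0.6,-0.15,0.001,-0.009,-0.003,1],[-1.32,-1.29,-0.3,0.001,-0.019,-0.006,1],[-1.74,-1.73,-0.38,0.002,-0.025,-0.008,1],[-1.75,-1.74,-0.32,0.002,-0.025,-0.007,1],[-1.74,-1.76,-0.28,0.002,-0.025,-0.008,1],[-1.73,-1.77,-0.23,0.001,-0.026,-0.008,1],[-1.72,-1.78,-0.19,0.002,-0.025,-0.008,1],[-1.71,-1.8,-0.14,0.002,-0.025,-0.008,1],[-1.7,-1.82,-0.09,0.002,-0.025,-0.008,1],[-1.69,-1.82,-0.04,0.002,-0.026,-0.008,1]],
  ],
)

```text
t: 15.37
tcp_pos: [452.9, -102.5, 205.6]
tcp_rot: [179.7, -11.7, 120.4]
force: [-0.0, 0.4, 0.3]
gripper_width: 92.8
grasp_force: 0.0
```

Request:
carry_out(
  rows=[
    [[-1.67,-1.84,0,0.002,-0.025,-0.008,1],[-1.66,-1.86,0.04,0.002,-0.025,-0.008,1],[-1.64,-1.86,0.1,0.001,-0.025,-0.008,1],[-1.62,-1.88,0.13,0.002,-0.026,-0.008,1],[-1.6,-1.89,0.18,0.002,-0.025,-0.007,1],[-1.59,-1.91,0.22,0.002,-0.025,-0.008,1],[-1.56,-1.91,0.27,0.002,-0.025,-0.008,1],[-1.16,-1.45,0.23,0.001,-0.019,-0.006,1],[-0.53,-0.67,0.12,0.001,-0.009,-0.003,1],[0,0,0.5,0,0,0,1]],
  ],
)

```text
t: 16.2
tcp_pos: [391.5, -292.2, 172.7]
tcp_rot: [-179.9, -0.0, 123.9]
force: [-0.7, -0.9, 2.0]
gripper_width: 92.9
grasp_force: 0.0
```

Request:
carry_out(
  rows=[
    [[0,0,1.2,0,0,0,1],[0,0,1.8,0,0,0,1],[0,0,1.8,0,0,0,1],[0,0,1.4,0,0,0,1],[0,0,0.8,0,0,0,1],[0,0,0.4,0,0,0,1],[0,0,0,0,0,0,1]],
  ],
)

```text
t: 16.78
tcp_pos: [391.6, -289.7, 97.1]
tcp_rot: [-179.9, -0.2, 124.1]
force: [1.0, -0.5, 0.4]
gripper_width: 93.1
grasp_force: 0.0
```

```bash
python3 - <<'E'
from plan import *
F=frame(CY); S=None
im,d=optics.grab_frame("top"); i2,d2=optics.grab_frame("side")
v,u=np.nonzero(d>0); q=(pts("top",d[v,u],np.c_[u,v])-CR)@F
k=(abs(q[:,0])<40)&(abs(q[:,1])<25)&(q[:,2]>15)&(q[:,2]<50); print("block top z",np.median(q[k,2]),np.linalg.lstsq(np.c_[q[k,:2],np.ones(k.sum())],q[k,2],rcond=None)[0].round(3),k.sum())
k=(abs(q[:,2]-34)<4)&(abs(q[:,0])<60)&(abs(q[:,1])<32); print(np.percentile(q[k],[1,99],axis=0).round(1).tolist())
for c,e in(("top",d),("side",d2)):
  for r in nets.cut_out("mid_block",c): print(c,r["confidence"],np.median(mpts(c,e,r["pixels"]),0).round(1))
s=get_state();print(s["t"],np.round(s["tcp_pos"],1),np.round(s["tcp_rot"],2),s["force"])
cv2.imwrite("pics/j3.png",cv2.convertScaleAbs(np.hstack([cv2.resize(im[180:280,140:300],(480,300),interpolation=3),cv2.resize(i2[150:250,350:450],(300,300))])[:,:,::-1],alpha=1.6))
E
```

```text
block top z 33.9755594774669 [ 2.0000e-03 -2.0000e-03  3.3968e+01] 772
[[-47.9, -30.2, 30.5], [39.9, 28.2, 37.6]]
side 0.86 [ 390.9 -283.2   22.9]
side 0.37 [468.3 216.5 106.5]
16.9833 [ 392.5 -291.3   99.4] [-1.7993e+02  2.0000e-02  1.2402e+02] [-0.23551498 -0.0533984   0.0516448 ]
```

View pics/j3.png

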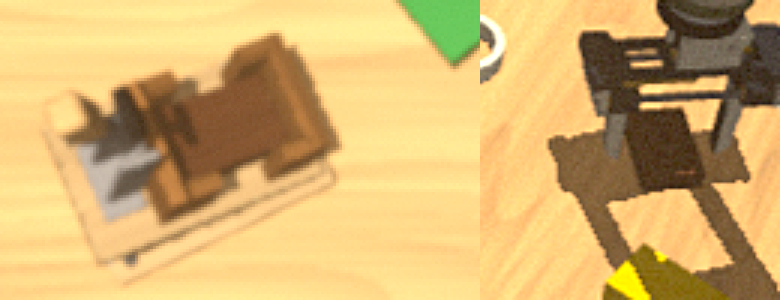

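The heel block lies flat in the pocket (top-left crop around (250,125)). Its top is at cradle z = 34.0, tilt about 0, and y is about -1 mm. In the right crop the fingers straddle the middle block at (665,150). Next: grasp it.

Request:
carry_out(
  rows=[
    [[0,0,0.5,0,0,0,1],[0,0,0.4,0,0,0,1],[0,0,0.3,0,0,0,1],[0,0,0.1,0,0,0,1],[0,0,0,0,0,0,0],[0,0,0,0,0,0,0],[0,0,0,0,0,0,0],[0,0,0,0,0,0,0],[0,0,0,0,0,0,0]],
  ],
)

```text
t: 17.73
tcp_pos: [391.9, -291.0, 85.5]
tcp_rot: [-179.9, -0.1, 124.0]
force: [-0.1, -0.2, 0.1]
gripper_width: 64.2
grasp_force: 0.0
```

```bash
python3 - <<'E'
from plan import *
s=get_state(); p,r=now(); print(p.round(1),s["gripper_width"],s["grasp_force"],s["force"],s["t"])
p,r=plan(p,r,p+[0,0,120.],r,7,0)
print("--"); p,r=plan(p,r,ctcp(0,-0.5,115),crot(),21,0); print(p)
E
```

```text
[ 391.9 -291.    85.5] 64.15462100400416 0.0 [-0.14402964 -0.22814764  0.10349475] 17.7333
[[0,0,-0.81,0,0,0,0],[0,0,-1.73,0,0,0,0],[0.01,-0.01,-2.31,0,0,0,0],[0,0,-2.3,0,0,0,0],[0,-0.01,-2.31,0,0,0,0],[0,0,-1.73,0,0,0,0],[0,0,-0.81,0,0,0,0]]
--
[[0.47,0.61,-0.06,-0.001,0.008,0.002,0],[1.02,1.3,-0.13,-0.001,0.017,0.006,0],[1.37,1.72,-0.15,-0.002,0.023,0.007,0],[1.38,1.72,-0.11,-0.001,0.022,0.007,0],[1.39,1.71,-0.08,-0.002,0.023,0.007,0],[1.41,1.7,-0.04,-0.002,0.022,0.007,0],[1.43,1.68,-0.01,-0.001,0.023,0.007,0],[1.43,1.68,0.03,-0.002,0.023,0.007,0],[1.44,1.67,0.06,-0.002,0.022,0.008,0],[1.46,1.65,0.1,-0.001,0.023,0.007,0]]
[[1.46,1.65,0.14,-0.002,0.023,0.007,0],[1.48,1.63,0.17,-0.001,0.022,0.007,0],[1.48,1.63,0.2,-0.002,0.023,0.007,0],[1.48,1.61,0.24,-0.002,0.023,0.007,0],[1.5,1.6,0.28,-0.001,0.022,0.007,0],[1.49,1.59,0.32,-0.002,0.023,0.007,0],[1.5,1.58,0.35,-0.002,0.022,0.007,0],[1.5,1.57,0.39,-0.001,0.023,0.007,0],[1.51,1.56,0.42,-0.002,0.023,0.008,0],[1.13,1.16,0.35,-0.001,0.017,0.005,0]]
[[0.52,0.54,0.17,-0.001,0.008,0.002,0]]
[523.519678   110.23607914 240.33034221]
```

Request:
carry_out(
  rows=[
    [[0,0,0,0,0,0,0],[0,0,0,0,0,0,0],[0,0,0,0,0,0,0],[0,0,-0.8,0,0,0,0],[0,0,-1.7,0,0,0,0],[0,0,-2.3,0,0,0,0],[0,0,-2.4,0,0,0,0],[0,0,-2.3,0,0,0,0],[0,0,-1.7,0,0,0,0],[0,0,-0.8,0,0,0,0]],
  ],
)

```text
t: 18.57
tcp_pos: [393.0, -291.7, 208.8]
tcp_rot: [-180.0, 0.2, 124.0]
force: [-0.2, 0.6, 0.6]
gripper_width: 59.7
grasp_force: 30.0
```

Request:
carry_out(
  rows=[
    [[0.47,0.61,-0.06,-0.001,0.008,0.002,0],[1.02,1.3,-0.13,-0.001,0.017,0.006,0],[1.37,1.72,-0.15,-0.002,0.023,0.007,0],[1.38,1.72,-0.11,-0.001,0.022,0.007,0],[1.39,1.71,-0.08,-0.002,0.023,0.007,0],[1.41,1.7,-0.04,-0.002,0.022,0.007,0],[1.43,1.68,-0.01,-0.001,0.023,0.007,0],[1.43,1.68,0.03,-0.002,0.023,0.007,0],[1.44,1.67,0.06,-0.002,0.022,0.008,0],[1.46,1.65,0.1,-0.001,0.023,0.007,0]],
  ],
)

```text
t: 19.4
tcp_pos: [453.9, -98.9, 220.4]
tcp_rot: [179.7, -12.1, 120.3]
force: [0.0, -0.5, -1.3]
gripper_width: 59.8
grasp_force: 30.0
```

Request:
carry_out(
  rows=[
    [[1.46,1.65,0.14,-0.002,0.023,0.007,0],[1.48,1.63,0.17,-0.001,0.022,0.007,0],[1.48,1.63,0.2,-0.002,0.023,0.007,0],[1.48,1.61,0.24,-0.002,0.023,0.007,0],[1.5,1.6,0.28,-0.001,0.022,0.007,0],[1.49,1.59,0.32,-0.002,0.023,0.007,0],[1.5,1.58,0.35,-0.002,0.022,0.007,0],[1.5,1.57,0.39,-0.001,0.023,0.007,0],[1.51,1.56,0.42,-0.002,0.023,0.008,0],[1.13,1.16,0.35,-0.001,0.017,0.005,0]],
  ],
)

```text
t: 20.23
tcp_pos: [520.7, 105.1, 238.1]
tcp_rot: [-179.8, -24.8, 116.1]
force: [0.5, 0.1, -0.2]
gripper_width: 59.6
grasp_force: 30.0
```

Request:
carry_out(
  rows=[
    [[0.52,0.54,0.17,-0.001,0.008,0.002,0],[0,0,0,0,0,0,0],[0,0,0,0,0,0,0]],
  ],
)

```text
t: 20.48
tcp_pos: [523.3, 110.2, 239.5]
tcp_rot: [-179.9, -25.0, 116.1]
force: [0.0, -0.5, -0.7]
gripper_width: 59.8
grasp_force: 30.0
```

```bash
python3 st.py
```

```text
t 20.4833 tip in cradle [-3.000e-01 -1.000e-01  1.142e+02] rot err [-0.002 -0.     0.   ] w 59.8 F cradle [-0.7  0.2 -0.4] g 29.995931088924408
```

Request:
carry_out(
  rows=[
    [[0,0,0.5,0,0,0,0],[0,0,1,0,0,0,0],[0,0,1.2,0,0,0,0],[0,0,1,0,0,0,0],[0,0,0.7,0,0,0,0],[0,0,0.5,0,0,0,0],[0,0,0.4,0,0,0,0],[0,0,0.3,0,0,0,0],[0,0,0.3,0,0,0,0]],
  ],
)

```text
t: 21.23
tcp_pos: [512.8, 132.9, 186.7]
tcp_rot: [180.0, -25.0, 116.1]
force: [-0.0, -0.3, -1.4]
gripper_width: 60.0
grasp_force: 30.0
```

Request:
carry_out(
  rows=[
    [[0,0,0.4,0,0,0,0],[0,0,0.4,0,0,0,0],[0,0,0.3,0,0,0,0],[0,0,0.2,0,0,0,0],[0,0,0,0,0,0,0]],
  ],
)

```text
t: 21.65
tcp_pos: [510.0, 137.9, 174.5]
tcp_rot: [-180.0, -25.1, 116.1]
force: [-0.1, -0.4, 0.2]
gripper_width: 59.7
grasp_force: 30.0
```

```bash
python3 st.py
```

```text
t 21.65 tip in cradle [ 0.1 -0.4 42.3] rot err [-0.001 -0.001  0.   ] w 59.7 F cradle [-0.2  0.3  0.3] g 29.995962381362915
```

Request:
carry_out(
  rows=[
    [[0,0,0.2,0,0,0,0],[0,0,0.15,0,0,0,0],[0,0,0.05,0,0,0,0],[0,0,0,0,0,0,0]],
  ],
)

```text
t: 21.98
tcp_pos: [509.5, 139.2, 171.2]
tcp_rot: [-180.0, -25.0, 116.1]
force: [-0.0, -0.8, -1.8]
gripper_width: 59.4
grasp_force: 30.0
```

Request:
carry_out(
  rows=[
    [[0,0,0.06,0,0,0,0],[0,0,0.06,0,0,0,0],[0,0,0,0,0,0,0]],
  ],
)

```text
t: 22.23
tcp_pos: [509.3, 139.7, 170.2]
tcp_rot: [-180.0, -25.0, 116.1]
force: [0.0, -0.4, -0.8]
gripper_width: 59.8
grasp_force: 30.0
```

```bash
python3 st.py
```

```text
t 22.2333 tip in cradle [ 0.  -0.7 37.6] rot err [-0.    -0.001  0.   ] w 59.8 F cradle [-0.6  0.2 -0.6] g 29.995776414871216
```

Request:
carry_out(
  rows=[
    [[0,0,0.06,0,0,0,0],[0,0,0.05,0,0,0,0],[0,0,0,0,0,0,0]],
  ],
)

```text
t: 22.48
tcp_pos: [509.1, 140.1, 169.3]
tcp_rot: [180.0, -25.0, 116.1]
force: [0.0, 0.0, -0.3]
gripper_width: 59.8
grasp_force: 30.0
```

Request:
carry_out(
  rows=[
    [[0,0,0.05,0,0,0,0],[0,0,0.03,0,0,0,0],[0,0,0,0,0,0,0]],
  ],
)

```text
t: 22.73
tcp_pos: [509.1, 140.2, 169.2]
tcp_rot: [180.0, -25.0, 116.1]
force: [-1.3, -2.5, 5.1]
gripper_width: 59.5
grasp_force: 30.0
```

```bash
python3 st.py
```

```text
t 22.7333 tip in cradle [ 0.  -0.7 36.5] rot err [-0.    -0.     0.001] w 59.5 F cradle [0.7 2.2 5.3] g 29.998408555984497
```

Request:
carry_out(
  rows=[
    [[0,0,0,0,0,0,0.3],[0,0,0,0,0,0,1],[0,0,0,0,0,0,1],[0,0,0,0,0,0,1],[0,0,0,0,0,0,1],[0,0,-0.8,0,0,0,1],[0,0,-2,0,0,0,1],[0,0,-3,0,0,0,1],[0,0,-2,0,0,0,1],[0,0,-0.7,0,0,0,1]],
  ],
)

```text
t: 23.57
tcp_pos: [526.7, 107.0, 249.5]
tcp_rot: [179.7, -24.9, 116.1]
force: [0.9, 0.5, -0.2]
gripper_width: 92.8
grasp_force: 0.0
```

```bash
python3 st.py; python3 - <<'E'
from plan import *
c=[x for x in (rect("top","heel_cap",np.array([612,-130]),12) for _ in range(2)) if x is not None]; print(c)
p,r=now(); p,r=plan(p,r,np.array([612.4,-130.3,160.]),down(87.4),14,1); print(p.round(1),r.as_euler('xyz',degrees=True).round(1))
E
```

```text
t 23.5667 tip in cradle [ -0.3  -2.3 125.1] rot err [0.004 0.002 0.001] w 92.8 F cradle [-0.  -1.  -0.2] g 0.0
[array([ 612.7, -131.9,   11.4,   89.8,   60.5,   86.6]), array([ 612.8, -131.9,   11.4,   90.1,   60.7,   86.9])]
[[-0.76,-0.07,-0.09,-0.003,-0.012,0.014,1],[-1.64,-0.14,-0.17,-0.007,-0.027,0.03,1],[-2.18,-0.11,-0.18,-0.009,-0.035,0.041,1],[-2.2,-0.01,-0.09,-0.009,-0.035,0.04,1],[-2.2,0.07,-0.02,-0.01,-0.035,0.04,1],[-2.19,0.15,0.05,-0.009,-0.035,0.041,1],[-2.18,0.25,0.14,-0.009,-0.035,0.04,1],[-2.16,0.33,0.21,-0.009,-0.035,0.04,1],[-2.14,0.41,0.3,-0.009,-0.036,0.041,1],[-2.11,0.5,0.37,-0.009,-0.035,0.04,1]]
[[-2.07,0.58,0.45,-0.01,-0.035,0.041,1],[-2.03,0.66,0.53,-0.009,-0.035,0.04,1],[-1.49,0.55,0.46,-0.007,-0.026,0.03,1],[-0.68,0.28,0.23,-0.003,-0.013,0.014,1]]
[ 612.4 -130.3  160. ] [180.    0.   87.4]
```

Request:
carry_out(
  rows=[
    [[-0.76,-0.07,-0.09,-0.003,-0.012,0.014,1],[-1.64,-0.14,-0.17,-0.007,-0.027,0.03,1],[-2.18,-0.11,-0.18,-0.009,-0.035,0.041,1],[-2.2,-0.01,-0.09,-0.009,-0.035,0.04,1],[-2.2,0.07,-0.02,-0.01,-0.035,0.04,1],[-2.19,0.15,0.05,-0.009,-0.035,0.041,1],[-2.18,0.25,0.14,-0.009,-0.035,0.04,1],[-2.16,0.33,0.21,-0.009,-0.035,0.04,1],[-2.14,0.41,0.3,-0.009,-0.036,0.041,1],[-2.11,0.5,0.37,-0.009,-0.035,0.04,1]],
  ],
)

```text
t: 24.8
tcp_pos: [591.1, -72.4, 182.3]
tcp_rot: [-178.9, -6.1, 94.3]
force: [0.1, 0.6, 0.9]
gripper_width: 92.7
grasp_force: 0.0
```

Request:
carry_out(
  rows=[
    [[-2.07,0.58,0.45,-0.01,-0.035,0.041,1],[-2.03,0.66,0.53,-0.009,-0.035,0.04,1],[-1.49,0.55,0.46,-0.007,-0.026,0.03,1],[-0.68,0.28,0.23,-0.003,-0.013,0.014,1],[-0.16,0.04,0.5,0,0,0.01,1],[0,0,1.2,0,0,0,1],[0,0,1.6,0,0,0,1],[0,0,1.4,0,0,0,1],[0,0,0.8,0,0,0,1],[0,0,0.3,0,0,0,1]],
  ],
)

```text
t: 25.63
tcp_pos: [612.4, -131.6, 101.0]
tcp_rot: [-179.9, -0.0, 86.8]
force: [0.5, 0.2, 0.2]
gripper_width: 93.0
grasp_force: 0.0
```

Request:
carry_out(
  rows=[
    [[0,0,0,0,0,0,1],[0,0,0,0,0,0,1],[0,0,0,0,0,0,1]],
  ],
)

```text
t: 25.88
tcp_pos: [614.5, -132.6, 104.7]
tcp_rot: [179.8, 0.1, 86.8]
force: [0.1, -0.1, 0.0]
gripper_width: 93.2
grasp_force: 0.0
```

Request:
carry_out(
  rows=[
    [[0.07,-0.15,0.5,0,0,0,1],[0,0,0.6,0,0,0,1],[0,0,0.4,0,0,0,1],[0,0,0.2,0,0,0,1],[0,0,0.1,0,0,0,1],[0,0,0,0,0,0,1],[0,0,0,0,0,0,1]],
  ],
)

```text
t: 26.47
tcp_pos: [612.5, -131.8, 85.7]
tcp_rot: [179.8, 0.0, 86.8]
force: [-0.4, 0.4, 0.6]
gripper_width: 93.0
grasp_force: 0.0
```

```bash
python3 -c "
from h import *;s=get_state();print(s['t'],s['tcp_pos'],s['tcp_rot'],s['force'])"
```

```text
26.4667 [ 612.48504774 -131.76891608   85.71581916] [1.79843197e+02 3.23096800e-02 8.68090069e+01] [-0.36507145  0.40386035  0.63073622]
```

Tip about 1.7 mm above the bench, so I grip here.

Request:
carry_out(
  rows=[
    [[0,0,0,0,0,0,0],[0,0,0,0,0,0,0],[0,0,0,0,0,0,0],[0,0,0,0,0,0,0],[0,0,0,0,0,0,0],[0,0,0,0,0,0,0],[0,0,0,0,0,0,0],[0,0,0,0,0,0,0]],
  ],
)

```text
t: 27.13
tcp_pos: [612.5, -131.7, 85.8]
tcp_rot: [179.8, 0.0, 86.8]
force: [-0.3, 1.0, 0.8]
gripper_width: 59.8
grasp_force: 30.0
```

```bash
python3 - <<'E'
from plan import *
s=get_state(); p,r=now(); print(p.round(1),s["gripper_width"],s["grasp_force"],s["force"],s["t"])
p,r=plan(p,r,p+[0,0,120.],r,7,0)
print("--"); p,r=plan(p,r,ctcp(0,-0.5,115),crot(),16,0); print(p)
E
```

```text
[ 612.5 -131.7   85.8] 59.76998836287688 29.999991059303284 [-0.27034775  1.04473103  0.7547721 ] 27.1333
[[0,0,-0.81,0,0,0,0],[0,0.01,-1.73,0,0,0,0],[0,0,-2.31,0,0,0,0],[0,0.01,-2.3,0,0,0,0],[-0.01,0.01,-2.31,0,0,0,0],[0,0,-1.73,0,0,0,0],[0,0,-0.81,0,0,0,0]]
--
[[0.58,-0.25,-0.09,0.003,0.011,-0.012,0],[1.26,-0.53,-0.17,0.006,0.022,-0.027,0],[1.7,-0.65,-0.18,0.008,0.03,-0.035,0],[1.73,-0.6,-0.13,0.008,0.03,-0.036,0],[1.75,-0.54,-0.07,0.008,0.031,-0.035,0],[1.77,-0.47,-0.01,0.008,0.03,-0.035,0],[1.78,-0.41,0.04,0.008,0.03,-0.035,0],[1.8,-0.35,0.1,0.008,0.03,-0.036,0],[1.8,-0.28,0.16,0.008,0.03,-0.035,0],[1.81,-0.22,0.21,0.008,0.03,-0.035,0]]
[[1.81,-0.15,0.27,0.008,0.03,-0.036,0],[1.8,-0.09,0.33,0.008,0.031,-0.035,0],[1.79,-0.02,0.38,0.008,0.03,-0.035,0],[1.78,0.05,0.43,0.008,0.03,-0.036,0],[1.32,0.08,0.36,0.006,0.023,-0.026,0],[0.61,0.06,0.19,0.003,0.01,-0.013,0]]
[523.49612318 110.25629019 240.32970618]
```

Request:
carry_out(
  rows=[
    [[0,0,-0.8,0,0,0,0],[0,0,-1.7,0,0,0,0],[0,0,-2.3,0,0,0,0],[0,0,-2.4,0,0,0,0],[0,0,-2.3,0,0,0,0],[0,0,-1.7,0,0,0,0],[0,0,-0.8,0,0,0,0]],
  ],
)

```text
t: 27.72
tcp_pos: [613.4, -132.0, 209.8]
tcp_rot: [179.6, 0.1, 86.8]
force: [0.3, -0.2, -0.4]
gripper_width: 59.5
grasp_force: 30.0
```

Request:
carry_out(
  rows=[
    [[0.58,-0.25,-0.09,0.003,0.011,-0.012,0],[1.26,-0.53,-0.17,0.006,0.022,-0.027,0],[1.7,-0.65,-0.18,0.008,0.03,-0.035,0],[1.73,-0.6,-0.13,0.008,0.03,-0.036,0],[1.75,-0.54,-0.07,0.008,0.031,-0.035,0],[1.77,-0.47,-0.01,0.008,0.03,-0.035,0],[1.78,-0.41,0.04,0.008,0.03,-0.035,0],[1.8,-0.35,0.1,0.008,0.03,-0.036,0],[1.8,-0.28,0.16,0.008,0.03,-0.035,0],[1.81,-0.22,0.21,0.008,0.03,-0.035,0]],
  ],
)

```text
t: 28.55
tcp_pos: [553.3, 25.4, 226.1]
tcp_rot: [-178.3, -16.3, 105.3]
force: [-0.2, 0.0, -0.8]
gripper_width: 59.5
grasp_force: 30.0
```

Request:
carry_out(
  rows=[
    [[1.81,-0.15,0.27,0.008,0.03,-0.036,0],[1.8,-0.09,0.33,0.008,0.031,-0.035,0],[1.79,-0.02,0.38,0.008,0.03,-0.035,0],[1.78,0.05,0.43,0.008,0.03,-0.036,0],[1.32,0.08,0.36,0.006,0.023,-0.026,0],[0.61,0.06,0.19,0.003,0.01,-0.013,0],[0,0,0,0,0,0,0],[0,0,0,0,0,0,0],[0,0,0,0,0,0,0]],
  ],
)

```text
t: 29.3
tcp_pos: [523.2, 109.9, 240.0]
tcp_rot: [-180.0, -25.0, 116.0]
force: [-0.3, -0.4, -1.0]
gripper_width: 60.0
grasp_force: 30.0
```

```bash
python3 st.py
```

```text
t 29.3 tip in cradle [-4.000e-01 -1.000e-01  1.148e+02] rot err [-0.     0.001 -0.   ] w 60.0 F cradle [-0.7  0.4 -0.8] g 29.99946266412735
```

Request:
carry_out(
  rows=[
    [[0,0,0.5,0,0,0,0],[0,0,0.9,0,0,0,0],[0,0,1,0,0,0,0],[0,0,0.8,0,0,0,0],[0,0,0.6,0,0,0,0],[0,0,0.5,0,0,0,0],[0,0,0.4,0,0,0,0],[0,0,0.3,0,0,0,0],[0,0,0.2,0,0,0,0],[0,0,0,0,0,0,0]],
  ],
)

```text
t: 30.13
tcp_pos: [513.4, 130.2, 192.9]
tcp_rot: [-180.0, -25.0, 116.1]
force: [-0.1, -0.5, -0.6]
gripper_width: 59.6
grasp_force: 30.0
```

```bash
python3 st.py
```

```text
t 30.1333 tip in cradle [ 0.2 -0.2 62.5] rot err [-0. -0.  0.] w 59.6 F cradle [-0.7  0.3 -0.4] g 29.999422430992126
```

Request:
carry_out(
  rows=[
    [[0,0,0.12,0,0,0,0],[0,0,0.1,0,0,0,0],[0,0,0.04,0,0,0,0],[0,0,0,0,0,0,0]],
  ],
)

```text
t: 30.47
tcp_pos: [513.1, 131.1, 190.8]
tcp_rot: [180.0, -25.0, 116.1]
force: [-0.1, -1.0, -0.7]
gripper_width: 59.4
grasp_force: 30.0
```

Request:
carry_out(
  rows=[
    [[0,0,0.06,0,0,0,0],[0,0,0.04,0,0,0,0],[0,0,0,0,0,0,0]],
  ],
)

```text
t: 30.72
tcp_pos: [512.8, 131.5, 189.8]
tcp_rot: [180.0, -25.0, 116.1]
force: [-0.2, -0.8, -0.2]
gripper_width: 59.6
grasp_force: 30.0
```

```bash
python3 st.py
```

```text
t 30.7167 tip in cradle [ 0.2 -0.2 59.2] rot err [-0. -0.  0.] w 59.6 F cradle [-0.6  0.5  0. ] g 29.999326765537262
```

Request:
carry_out(
  rows=[
    [[0,0,0.05,0,0,0,0],[0,0,0.04,0,0,0,0],[0,0,0,0,0,0,0]],
  ],
)

```text
t: 30.97
tcp_pos: [512.9, 131.7, 189.6]
tcp_rot: [180.0, -25.0, 116.1]
force: [-1.0, -2.1, 3.9]
gripper_width: 59.5
grasp_force: 30.0
```

Request:
carry_out(
  rows=[
    [[0,0,0.04,0,0,0,0],[0,0,0.03,0,0,0,0],[0,0,0,0,0,0,0]],
  ],
)

```text
t: 31.22
tcp_pos: [512.9, 131.7, 189.6]
tcp_rot: [179.9, -25.0, 116.1]
force: [-2.5, -3.6, 7.8]
gripper_width: 59.7
grasp_force: 30.0
```

```bash
python3 st.py
```

```text
t 31.2167 tip in cradle [ 0.2 -0.5 58.8] rot err [0.001 0.001 0.001] w 59.7 F cradle [1.4 3.8 8. ] g 30.005599558353424
```

Request:
carry_out(
  rows=[
    [[0,0,0,0,0,0,0.3],[0,0,0,0,0,0,1],[0,0,0,0,0,0,1],[0,0,0,0,0,0,1],[0,0,0,0,0,0,1],[0,0,-0.8,0,0,0,1],[0,0,-2,0,0,0,1],[0,0,-3,0,0,0,1],[-1,0,-3.5,0,0,0,1],[-3,0,-2,0,0,0,1]],
  ],
)

```text
t: 32.05
tcp_pos: [550.8, 57.4, 279.9]
tcp_rot: [179.6, -24.8, 116.4]
force: [0.7, -1.0, 0.4]
gripper_width: 92.9
grasp_force: 0.0
```

Request:
carry_out(
  rows=[
    [[-4,0,0,0,0,0,1],[-4,0,0,0,0,0,1],[-4,0,0,0,0,0,1],[-3,0,0,0,0,0,1],[-1,0,0,0,0,0,1],[0,0,0,0,0,0,1],[0,0,0,0,0,0,1]],
  ],
)

```text
t: 32.63
tcp_pos: [613.1, -73.4, 206.5]
tcp_rot: [-180.0, -25.1, 116.0]
force: [0.7, 0.5, 1.7]
gripper_width: 92.6
grasp_force: 0.0
```

```bash
python3 st.py; python3 - <<'E'
from plan import *
F=frame(CY)
im,d=optics.grab_frame("top"); i2,d2=optics.grab_frame("side")
for c,e in(("top",d),("side",d2)):
    v,u=np.nonzero(e>0); q=(pts(c,e[v,u],np.c_[u,v])-CR)@F
    if c=="top":
        k=(abs(q[:,0])<38)&(abs(q[:,1])<24)&(abs(q[:,2]-68)<12); print("cap",k.sum(),np.linalg.lstsq(np.c_[q[k,:2],np.ones(k.sum())],q[k,2],rcond=None)[0].round(3))
        k=(abs(q[:,2]-68)<3)&(abs(q[:,0])<52)&(abs(q[:,1])<36); print(np.percentile(q[k],[1,50,99],axis=0).round(1).tolist())
    k=(q[:,0]>90)&(q[:,0]<190)&(abs(q[:,1])<40)&(q[:,2]>150)&(q[:,2]<260); g=q[k]
    print(c,"grip pts",k.sum(),np.percentile(g,[1,25,50,75,99],axis=0).round(0).tolist())
    print(" r,a:",[np.round(np.percentile(x,[5,50,95]),2).tolist() for x in(np.hypot(g[:,0]-78,g[:,2]-94),np.arctan2(g[:,2]-94,78-g[:,0]))])
    for r in nets.pinpoint("holddown_handle",c):
        o,w=rays(c,r["at"]); o=F.T@(o-CR); w=F.T@w; t=-o[1]/w[1]; X=o+w*t
        # closest approach of ray to circle
        a=np.linspace(1.6,2.35,300); H=np.c_[78-122*np.cos(a),0*a,94+122*np.sin(a)]; D=np.linalg.norm(np.cross(H-o,w),axis=1)
        print(c,round(r["confidence"],2),np.round(r["at"],1),"y0 plane",X.round(0),"best a",a[D.argmin()].round(3),D.min().round(1))
cv2.imwrite("pics/cap.png",cv2.convertScaleAbs(np.hstack([cv2.resize(im[180:280,140:300],(480,300),interpolation=3),cv2.resize(i2[225:345,240:360],(300,300),interpolation=3)])[:,:,::-1],alpha=1.6))
E
```

```text
t 32.6333 tip in cradle [-199.5   -0.3  170.7] rot err [-0.    -0.001 -0.   ] w 92.6 F cradle [ 0.8 -0.9  1.5] g 0.0
cap 740 [-1.0000e-03 -0.0000e+00  6.7955e+01]
[[-51.2, -34.6, 65.2], [-0.4, 0.2, 67.9], [51.2, 34.8, 70.8]]
top grip pts 401 [[90.0, -12.0, 154.0], [104.0, -3.0, 190.0], [121.0, 4.0, 216.0], [131.0, 9.0, 227.0], [141.0, 15.0, 232.0]]
 r,a: [[79.07, 129.07, 146.32], [1.72, 1.91, 2.02]]
top 0.57 [164. 215.] y0 plane [127.   0. 237.] best a 1.936 7.5
top 0.49 [290.4 110.2] y0 plane [-16.   0. 527.] best a 1.6 255.5
side grip pts 461 [[91.0, -10.0, 154.0], [121.0, -3.0, 182.0], [128.0, 3.0, 205.0], [134.0, 9.0, 224.0], [140.0, 15.0, 233.0]]
 r,a: [[79.8, 121.86, 146.54], [1.9, 2.01, 2.07]]
side 0.71 [298.4 249.5] y0 plane [ 58.   0. 169.] best a 1.979 4.6
side 0.31 [298.3 304.6] y0 plane [12.  0.  7.] best a 2.35 53.7
```

View pics/cap.png

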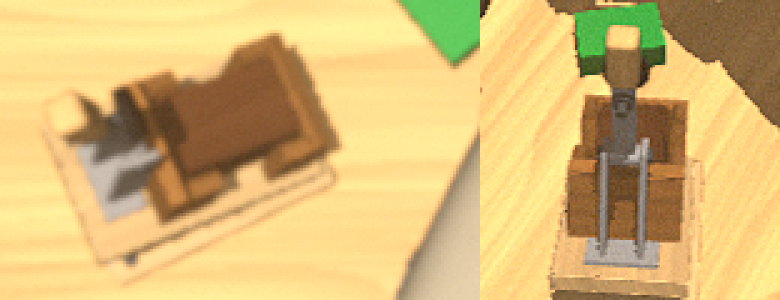

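The cap lies flat in the pocket (top crop around (250,120)): its top is at cradle z = 68.0 and tilt is about 0. The hold-down arm stands open at about 1.96 rad with its grip at side crop (622,55). Next: pinch the grip.

```bash
python3 - <<'E'
from plan import *
p,r=now(); p,r=plan(p,r,ctcp(124,1,258),crot(),13,0.6)
print(p.round(1))
E
```

```text
[[1.01,0,-0.27,0,0,0,0.6],[2.15,-0.01,-0.58,0,0,0,0.6],[2.88,-0.01,-0.78,0,0,0,0.6],[2.88,-0.01,-0.78,0,0,0.001,0.6],[2.87,-0.02,-0.77,0,0,0,0.6],[2.88,-0.01,-0.78,0,0,0,0.6],[2.87,-0.01,-0.77,0,0,0,0.6],[2.88,-0.02,-0.78,0,0.001,0.001,0.6],[2.88,-0.01,-0.77,0,0,0,0.6],[2.87,-0.02,-0.77,0,0,0,0.6]]
[[2.88,-0.02,-0.78,0,0,0,0.6],[2.16,-0.01,-0.58,0,0,0,0.6],[1,-0.01,-0.27,0,0,0,0.6]]
[499.3 156.2 422.4]
```

Request:
carry_out(
  rows=[
    [[1,0,-0.3,0,0,0,0.6],[2.2,0,-0.6,0,0,0,0.6],[2.9,0,-0.8,0,0,0,0.6],[2.9,0,-0.8,0,0,0,0.6],[2.9,0,-0.8,0,0,0,0.6],[2.9,0,-0.8,0,0,0,0.6],[2.9,0,-0.8,0,0,0,0.6],[2.9,0,-0.8,0,0,0,0.6],[2.9,0,-0.8,0,0,0,0.6],[2.9,-0.1,-0.7,0,0,0,0.6]],
  ],
)

```text
t: 33.67
tcp_pos: [519.0, 115.5, 385.4]
tcp_rot: [179.9, -25.0, 116.2]
force: [0.4, -0.3, 0.2]
gripper_width: 55.6
grasp_force: 0.0
```

Request:
carry_out(
  rows=[
    [[2.8,0,-0.8,0,0,0,0.6],[2.1,0,-0.6,0,0,0,0.6],[0.9,0,-0.2,0,0,0,0.6],[0,0,0,0,0,0,0.6],[0,0,0,0,0,0,0.6]],
  ],
)

```text
t: 34.08
tcp_pos: [500.0, 154.9, 422.3]
tcp_rot: [180.0, -25.0, 116.2]
force: [0.5, -0.8, 0.8]
gripper_width: 55.8
grasp_force: 0.0
```

```bash
python3 st.py; python3 - <<'E'
from plan import *
F=frame(CY)
im,d=optics.grab_frame("side")
X=CR+np.array([[124,0,207],[124,1,258],[124,25,258],[124,-25,258]])@F.T
print(proj("side",X).round(0).tolist())
cv2.imwrite("pics/g.png",cv2.convertScaleAbs(cv2.resize(im[170:300,230:370],(560,520),interpolation=3)[:,:,::-1],alpha=1.6))
E
```

```text
t 34.0833 tip in cradle [122.5   1.  258.6] rot err [0.    0.001 0.002] w 55.8 F cradle [-0.5 -0.1  1.1] g 0.0
[[296.0, 248.0], [297.0, 222.0], [311.0, 223.0], [282.0, 221.0]]
```

View pics/g.png

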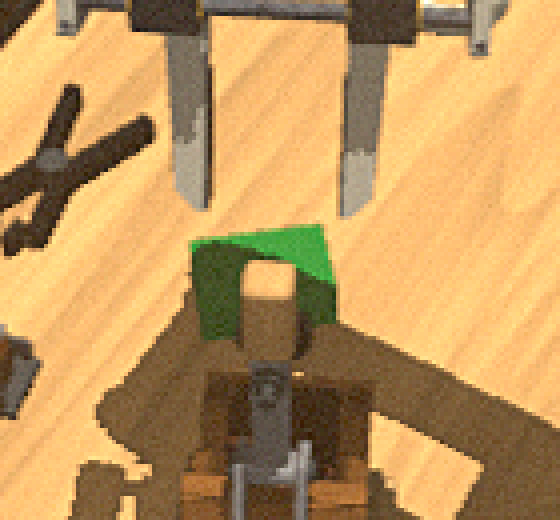

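The fingers (crop (195,205) and (355,210)) straddle the grip at (270,310) centrally. Descend and pinch.

Request:
carry_out(
  rows=[
    [[0.1,0,0.5,0,0,0,0.6],[0,0,1.1,0,0,0,0.6],[0,0,1.4,0,0,0,0.6],[0,0,1.4,0,0,0,0.6],[0,0,1.1,0,0,0,0.6],[0,0,0.7,0,0,0,0.6],[0,0,0.3,0,0,0,0.6],[0,0,0,0,0,0,0]],
  ],
)

```text
t: 34.8
tcp_pos: [487.6, 180.2, 362.6]
tcp_rot: [-179.9, -25.0, 116.0]
force: [-0.7, -0.4, -0.1]
gripper_width: 52.6
grasp_force: 0.0
```

Request:
carry_out(
  rows=[
    [[0,0,0,0,0,0,0],[0,0,0,0,0,0,0],[0,0,0,0,0,0,0],[0,0,0,0,0,0,0],[0,0,0,0,0,0,0],[0,0,0,0,0,0,0],[0,0,0,0,0,0,0]],
  ],
)

```text
t: 35.38
tcp_pos: [488.8, 180.3, 364.3]
tcp_rot: [179.8, -25.0, 116.1]
force: [4.9, 2.6, -0.2]
gripper_width: 23.7
grasp_force: 30.0
```

```bash
python3 st.py
```

```text
t 35.3833 tip in cradle [123.2  -0.3 194.3] rot err [0.003 0.001 0.001] w 23.7 F cradle [ 0.1 -5.5 -0.3] g 30.005940198898315
```

```bash
python3 - <<'E'
import numpy as np
w=np.concatenate([[.4,.7],np.ones(16),[.7,.4]]); a=1.933-np.r_[0,np.cumsum(w)/w.sum()]*(1.933-0.11)
X=78-127.6*np.cos(a);Z=94+127.6*np.sin(a); X=np.round(X/10,2);Z=np.round(Z/10,2)
r=[[round(x,2),0,round(-z,2),0,0,0,0] for x,z in zip(np.diff(X),np.diff(Z))]
print(r[:10]);print(r[10:])
E
```

```text
[[np.float64(-0.48), 0, np.float64(-0.17), 0, 0, 0, 0], [np.float64(-0.86), 0, np.float64(-0.26), 0, 0, 0, 0], [np.float64(-1.25), 0, np.float64(-0.25), 0, 0, 0, 0], [np.float64(-1.27), 0, np.float64(-0.13), 0, 0, 0, 0], [np.float64(-1.28), 0, np.float64(-0.01), 0, 0, 0, 0], [np.float64(-1.27), 0, np.float64(0.13), 0, 0, 0, 0], [np.float64(-1.25), 0, np.float64(0.25), 0, 0, 0, 0], [np.float64(-1.22), 0, np.float64(0.38), 0, 0, 0, 0], [np.float64(-1.18), 0, np.float64(0.5), 0, 0, 0, 0], [np.float64(-1.12), 0, np.float64(0.61), 0, 0, 0, 0]]
[[np.float64(-1.06), 0, np.float64(0.72), 0, 0, 0, 0], [np.float64(-0.97), 0, np.float64(0.82), 0, 0, 0, 0], [np.float64(-0.89), 0, np.float64(0.92), 0, 0, 0, 0], [np.float64(-0.8), 0, np.float64(1.0), 0, 0, 0, 0], [np.float64(-0.69), 0, np.float64(1.07), 0, 0, 0, 0], [np.float64(-0.58), 0, np.float64(1.14), 0, 0, 0, 0], [np.float64(-0.46), 0, np.float64(1.19), 0, 0, 0, 0], [np.float64(-0.34), 0, np.float64(1.23), 0, 0, 0, 0], [np.float64(-0.17), 0, np.float64(0.88), 0, 0, 0, 0], [np.float64(-0.06), 0, np.float64(0.51), 0, 0, 0, 0]]
```

Request:
carry_out(
  rows=[
    [[-0.48,0,-0.17,0,0,0,0],[-0.86,0,-0.26,0,0,0,0],[-1.25,0,-0.25,0,0,0,0],[-1.27,0,-0.13,0,0,0,0],[-1.28,0,-0.01,0,0,0,0]],
  ],
)

```text
t: 35.8
tcp_pos: [510.5, 135.8, 350.6]
tcp_rot: [179.8, -25.1, 116.2]
force: [0.8, 6.1, 1.7]
gripper_width: 24.2
grasp_force: 30.0
```

```bash
python3 st.py
```

```text
t 35.8 tip in cradle [ 7.270e+01 -2.000e-01  2.028e+02] rot err [ 0.002 -0.001  0.003] w 24.2 F cradle [ 5.4 -3.4 -0.6] g 29.993789792060852
```

Moving well at low force, so I continue the arc.

Request:
carry_out(
  rows=[
    [[-1.27,0,0.13,0,0,0,0],[-1.25,0,0.25,0,0,0,0],[-1.22,0,0.38,0,0,0,0],[-1.18,0,0.5,0,0,0,0],[-1.12,0,0.61,0,0,0,0],[-1.06,0,0.72,0,0,0,0],[-0.97,0,0.82,0,0,0,0]],
  ],
)

```text
t: 36.38
tcp_pos: [537.7, 79.9, 286.5]
tcp_rot: [179.8, -24.7, 116.1]
force: [3.0, -12.6, 10.1]
gripper_width: 23.7
grasp_force: 30.0
```

Request:
carry_out(
  rows=[
    [[-0.89,0,0.92,0,0,0,0],[-0.8,0,1,0,0,0,0],[-0.69,0,1.07,0,0,0,0],[-0.58,0,1.14,0,0,0,0],[-0.46,0,1.19,0,0,0,0]],
  ],
)

```text
t: 36.8
tcp_pos: [542.0, 71.1, 222.9]
tcp_rot: [179.8, -24.5, 116.0]
force: [6.9, -16.2, 3.9]
gripper_width: 23.7
grasp_force: 30.0
```

```bash
python3 st.py
```

```text
t 36.8 tip in cradle [-47.3  -0.3 117.5] rot err [ 0.004  0.008 -0.001] w 23.7 F cradle [-14.3   0.9  10.9] g 30.004641115665436
```

Request:
carry_out(
  rows=[
    [[0.2,0,1.2,0,0,0,0],[0.2,0,0.9,0,0,0,0],[0,0,0.5,0,0,0,0],[0,0,0,0,0,0,0],[0,0,0,0,0,0,0]],
  ],
)

```text
t: 37.22
tcp_pos: [535.7, 83.8, 199.8]
tcp_rot: [179.8, -24.5, 115.9]
force: [12.0, -19.1, -6.8]
gripper_width: 23.9
grasp_force: 30.0
```

```bash
python3 st.py
```

```text
t 37.2167 tip in cradle [-44.4  -0.2  90.5] rot err [ 0.004  0.009 -0.002] w 23.9 F cradle [-23.2  -2.4   3.3] g 29.997257888317108
```

Request:
carry_out(
  rows=[
    [[-0.1,0,0,0,0,0,0.5],[0,0,0,0,0,0,0.6],[0,0,0,0,0,0,0.6],[0,0,0,0,0,0,0.6],[0,0,-0.7,0,0,0,0.6],[0,0,-1.5,0,0,0,0.6],[0,0,-1.5,0,0,0,0.6],[0,0,-0.8,0,0,0,0.6],[0,0,0,0,0,0,0],[0,0,0,0,0,0,0]],
  ],
)

```text
t: 38.05
tcp_pos: [542.1, 70.0, 240.6]
tcp_rot: [179.9, -25.0, 116.1]
force: [-0.2, 0.3, 0.1]
gripper_width: 46.8
grasp_force: 0.0
```

Request:
carry_out(
  rows=[
    [[0,0,0,0,0,0,0],[0,0,0,0,0,0,0],[0,0,0,0,0,0,0],[0,0,0,0,0,0,0],[0,0,0,0,0,0,0],[0,0,0,0,0,0,0]],
  ],
)

```text
t: 38.55
tcp_pos: [542.2, 70.7, 239.7]
tcp_rot: [179.9, -25.0, 116.1]
force: [4.9, 3.5, -3.8]
gripper_width: 24.0
grasp_force: 30.0
```

```bash
python3 st.py; python3 - <<'E'
from plan import *
F=frame(CY)
im,d=optics.grab_frame("side")
v,u=np.nonzero(d>0); q=(pts("side",d[v,u],np.c_[u,v])-CR)@F
for lo in(40,0,-20,-40):
    k=(abs(q[:,0]-lo)<8)&(abs(q[:,1])<10)&(q[:,2]>72)&(q[:,2]<150); print(lo,k.sum(),np.percentile(q[k,2],[10,50,90]).round(0) if k.any() else "")
cv2.imwrite("pics/h.png",cv2.convertScaleAbs(cv2.resize(im[170:350,220:380],(533,600),interpolation=3)[:,:,::-1],alpha=1.6))
E
```

```text
t 38.55 tip in cradle [-39.9  -0.  132.9] rot err [ 0.001 -0.     0.001] w 24.0 F cradle [-0.7 -5.9 -3.9] g 29.997278451919556
40 52 [110. 113. 115.]
0 31 [102. 130. 138.]
-20 69 [129. 137. 140.]
-40 52 [141. 144. 147.]
```

View pics/h.png

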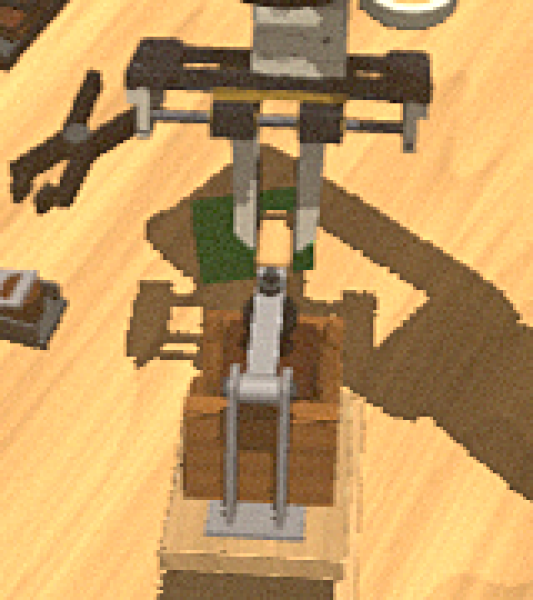

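The arm is at about 0.32 rad: its grip is pinched at crop (275,240) and it slipped through the fingers. I release, rise, shut the fingers and press it down from above.

Request:
carry_out(
  rows=[
    [[0,0,0,0,0,0,0.6],[0,0,0,0,0,0,0.6],[0,0,0,0,0,0,0.6],[0,0,0,0,0,0,0.6],[0,0,0,0,0,0,0.6],[0,0,-0.6,0,0,0,0.6],[0,0,-1.3,0,0,0,0.6],[0,0,-1.5,0,0,0,0.6],[0,0,-0.8,0,0,0,0],[0,0,0,0,0,0,0]],
  ],
)

```text
t: 39.43
tcp_pos: [551.1, 53.1, 281.3]
tcp_rot: [179.7, -24.8, 116.1]
force: [0.7, 0.3, -0.1]
gripper_width: 46.6
grasp_force: 0.0
```

Request:
carry_out(
  rows=[
    [[0,0,0,0,0,0,0],[0,0,0,0,0,0,0],[0,0,0,0,0,0,0],[0,0,0,0,0,0,0],[0,0,0,0,0,0,0],[0,0,0,0,0,0,0],[0,0,0,0,0,0,0],[0,0,0,0,0,0,0],[0,0,0,0,0,0,0],[0,0,0,0,0,0,0]],
  ],
)

```text
t: 40.27
tcp_pos: [549.6, 54.1, 278.3]
tcp_rot: [180.0, -25.0, 116.1]
force: [-0.3, 1.0, 0.5]
gripper_width: 0.5
grasp_force: 0.0
```

```bash
python3 st.py; cat > arm.py <<'E'
from plan import *
F=frame(CY)
im,d=optics.grab_frame("side")
v,u=np.nonzero(d>0); q=(pts("side",d[v,u],np.c_[u,v])-CR)@F
for lo in(40,20,-20,-40):
    k=(abs(q[:,0]-lo)<8)&(abs(q[:,1])<10)&(q[:,2]>72)&(q[:,2]<150); print(lo,k.sum(),np.percentile(q[k,2],[10,50,90]).round(0) if k.any() else "")
E
python3 arm.py
```

```text
t 40.2667 tip in cradle [-40.1   0.7 175.5] rot err [-0. -0.  0.] w 0.5 F cradle [ 1.1 -0.2 -0. ] g 0.0
40 54 [111. 113. 115.]
20 52 [116. 120. 123.]
-20 69 [130. 137. 141.]
-40 48 [143. 145. 147.]
```

Request:
carry_out(
  rows=[
    [[0,0,0.5,0,0,0,0],[0,0,0.8,0,0,0,0],[0,0,0.8,0,0,0,0],[0,0,0.7,0,0,0,0],[0,0,0.6,0,0,0,0],[0,0,0.6,0,0,0,0],[0,0,0.6,0,0,0,0],[0,0,0.5,0,0,0,0]],
  ],
)

```text
t: 40.98
tcp_pos: [540.0, 73.7, 231.4]
tcp_rot: [-180.0, -25.0, 116.1]
force: [-0.6, -0.7, 0.5]
gripper_width: 0.2
grasp_force: 0.6
```

```bash
python3 st.py
```

```text
t 40.9833 tip in cradle [-40.1   0.8 123.9] rot err [-0.  0.  0.] w 0.2 F cradle [-0.1  0.9  0.6] g 0.6498233269667253
```

Request:
carry_out(
  rows=[
    [[0,0,0.4,0,0,0,0],[0,0,0.4,0,0,0,0],[0,0,0.2,0,0,0,0],[0,0,0,0,0,0,0]],
  ],
)

```text
t: 41.32
tcp_pos: [538.0, 77.5, 222.5]
tcp_rot: [-180.0, -25.0, 116.1]
force: [0.3, 0.3, -0.3]
gripper_width: 0.4
grasp_force: 0.0
```

```bash
python3 st.py; python3 arm.py
```

```text
t 41.3167 tip in cradle [-40.    0.9 114. ] rot err [-0.001 -0.001  0.   ] w 0.4 F cradle [-0.  -0.4 -0.3] g 0.0
40 35 [102. 103. 104.]
20 35 [103. 104. 106.]
-20 37 [105. 111. 114.]
-40 48 [114. 127. 141.]
```

Request:
carry_out(
  rows=[
    [[0,0,0.2,0,0,0,0],[0,0,0.2,0,0,0,0],[0,0,0.1,0,0,0,0],[0,0,0,0,0,0,0]],
  ],
)

```text
t: 41.7
tcp_pos: [537.3, 79.2, 218.3]
tcp_rot: [180.0, -25.0, 116.1]
force: [0.3, 0.2, 0.1]
gripper_width: 0.3
grasp_force: 0.1
```

Request:
carry_out(
  rows=[
    [[0,0,0.1,0,0,0,0],[0,0,0.1,0,0,0,0],[0,0,0,0,0,0,0]],
  ],
)

```text
t: 41.95
tcp_pos: [537.0, 79.9, 216.5]
tcp_rot: [180.0, -25.0, 116.1]
force: [-0.1, 0.6, 0.7]
gripper_width: 0.3
grasp_force: 0.2
```

Request:
carry_out(
  rows=[
    [[0,0,0.1,0,0,0,0],[0,0,0,0,0,0,0]],
  ],
)

```text
t: 42.12
tcp_pos: [536.8, 80.3, 215.7]
tcp_rot: [180.0, -25.0, 116.1]
force: [-0.4, -0.4, -0.6]
gripper_width: -0.1
grasp_force: 0.2
```

```bash
python3 st.py; python3 arm.py
```

```text
t 42.1167 tip in cradle [-40.1   0.7 106.5] rot err [-0. -0.  0.] w -0.1 F cradle [-0.4  0.5 -0.5] g 0.23646235764374524
40 35 [101. 101. 102.]
20 30 [100. 101. 102.]
-20 33 [100. 106. 108.]
-40 58 [107. 124. 146.]
```

Request:
carry_out(
  rows=[
    [[0,0,0.1,0,0,0,0],[0,0,0,0,0,0,0]],
  ],
)

```text
t: 42.33
tcp_pos: [536.7, 80.4, 215.6]
tcp_rot: [180.0, -25.0, 116.1]
force: [-1.4, -4.1, 6.7]
gripper_width: 0.6
grasp_force: 3.4
```

Request:
carry_out(
  rows=[
    [[0,0,0.06,0,0,0,0],[0,0,0,0,0,0,0]],
  ],
)

```text
t: 42.5
tcp_pos: [536.7, 80.4, 215.6]
tcp_rot: [180.0, -25.0, 116.1]
force: [-2.8, -5.5, 9.8]
gripper_width: 0.4
grasp_force: 5.1
```

Request:
carry_out(
  rows=[
    [[0,0,0.06,0,0,0,0],[0,0,0,0,0,0,0]],
  ],
)

```text
t: 42.67
tcp_pos: [536.7, 80.5, 215.6]
tcp_rot: [179.9, -24.9, 116.1]
force: [-4.1, -6.6, 13.0]
gripper_width: 0.3
grasp_force: 6.9
```

```bash
python3 st.py; python3 arm.py
```

```text
t 42.6667 tip in cradle [-40.1   0.7 106.3] rot err [0.    0.001 0.001] w 0.3 F cradle [ 1.8  6.6 13.5] g 6.906261880067177
40 32 [100. 101. 102.]
20 32 [100. 101. 102.]
-20 32 [ 99. 105. 108.]
-40 59 [108. 124. 146.]
```

The pad is firmly seated (13 N, tip height matches angle about 0). Retreat, check and hand in.

Request:
carry_out(
  rows=[
    [[0,0,-0.3,0,0,0,0],[0,0,-0.8,0,0,0,0],[0,0,-2,0,0,0,0],[0,0,-3,0,0,0,0],[-1,0,-3,0,0,0,0],[-3,0,-2,0,0,0,0],[-4,0,0,0,0,0,0],[-4,0,0,0,0,0,0],[-3,0,0,0,0,0,0],[-1.5,0,0,0,0,0,0]],
  ],
)

```text
t: 43.55
tcp_pos: [622.9, -98.5, 242.1]
tcp_rot: [-179.9, -25.1, 115.9]
force: [0.4, -0.6, -0.0]
gripper_width: 0.1
grasp_force: 0.0
```

Request:
carry_out(
  rows=[
    [[-0.5,0,0,0,0,0,0],[0,0,0,0,0,0,0],[0,0,0,0,0,0,0]],
  ],
)

```text
t: 43.8
tcp_pos: [624.7, -98.8, 242.9]
tcp_rot: [180.0, -25.0, 116.1]
force: [0.5, 0.3, 0.3]
gripper_width: 0.6
grasp_force: 0.0
```

```bash
python3 st.py; python3 arm.py; python3 - <<'E'
from plan import *
F=frame(CY)
im,d=optics.grab_frame("top"); i2,_=optics.grab_frame("side")
v,u=np.nonzero(d>0); q=(pts("top",d[v,u],np.c_[u,v])-CR)@F
k=(abs(q[:,1])<7)&(q[:,0]>-8)&(q[:,0]<60)&(q[:,2]>85); print("arm slope",k.sum(),np.polyfit(q[k,0],q[k,2],1).round(3))
k=(abs(q[:,1])<8)&(q[:,0]>-62)&(q[:,0]<-22)&(q[:,2]>85); print("grip",k.sum(),np.polyfit(q[k,0],q[k,2],1).round(3),np.median(q[k,2]))
k=(abs(q[:,0])<42)&(abs(q[:,1])>20)&(abs(q[:,1])<28)&(abs(q[:,2]-68)<6); print("cap",k.sum(),np.linalg.lstsq(np.c_[q[k,:2],np.ones(k.sum())],q[k,2],rcond=None)[0].round(3))
cv2.imwrite("pics/end.png",cv2.convertScaleAbs(np.hstack([cv2.resize(im[180:280,140:300],(480,300),interpolation=3),cv2.resize(i2[225:345,240:360],(300,300),interpolation=3)])[:,:,::-1],alpha=1.6))
E
```

```text
t 43.8 tip in cradle [-209.4    0.4  215.4] rot err [-0.    -0.001  0.001] w 0.6 F cradle [ 0.2 -0.6  0.2] g 0.0
40 33 [100. 101. 102.]
20 30 [100. 101. 102.]
-20 31 [101. 105. 108.]
-40 30 [106. 107. 108.]
arm slope 215 [ -0.123 104.174]
grip 128 [7.00000e-03 1.05211e+02] 104.86181793464911
cap 274 [8.0000e-03 5.0000e-03 6.7925e+01]
```

View pics/end.png

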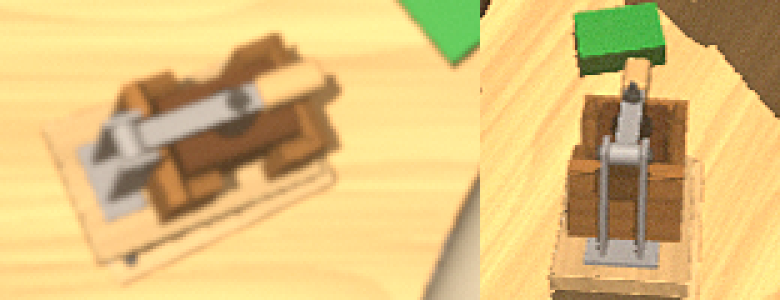

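The end picture shows the arm closed over the stack: grip at crop (290,85), pad at (240,105). Grip top is at z = 104.9 against 105 nominal with slope 0.007, and the cap is flat.

```bash
python3 -c "
from plant import ctrl; print(ctrl.finish_job())"
```

```text
the job is handed in; nothing more can be done
None
```

The heel block, middle block and cap are stacked flat in the pocket, the hold-down is closed with its pad on the cap, no move came near the tape roll, spring clamp or block plane, and the job was handed in at about 44 s; no verdict came back.

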